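Reset the chip reader under its push-latch cover

ROBOT

A 6-joint arm with a two-finger parallel gripper is mounted at the origin on a cart in front of the work surface, level with it; the furniture and walls round the work are solid. World frame = base frame: x ahead of the robot, y to its left, z up, the work surface at z = 0. Lengths are in m, angles in rad, forces in N, time in s.
With the tool pointing down it reaches from about 0.325 to 0.9 m from the base axis. Payload 3.5 kg.
Tool frame: the origin (TCP) lies at the very end of the fingers, on their centre line; the grasp point (between the pads) lies 19 mm behind it; z points along the fingers, x is the direction in which the jaws open and shut, and the axes are right-handed (so a half turn about z gives the same grasp; the last joint's range is limited). The gripper opens to 85 mm and grips with 20 to 120 N. Pads are 22 mm wide; open, the fingers measure 114 mm over their backs; the gripper's body (76 mm by 85 mm) begins 54 mm behind the grasp point. The pads swing forward as they close: fully open they stand 13 mm farther back than shut.
Start: joints at [-1.237, 0.276, -0.026, 1.268, 0, 1.467], TCP at [0.264, -0.566, 0.231] pointing down, gripper open.
Joint ranges: [-3.12, 3.12], [-0.85, 1.88], [-1.08, 1.24], [-1.95, 2.15], [-1.57, 1.53], [-3.14, 3.14]. Speed limits (rad/s): [2.57, 2.57, 3.14, 3.14, 3.14, 3.14].

INTERFACE

Orientations are given as a rotation vector (axis times angle).
In Python, from rig import * gives the robot as it stands.
- The arm moves only by the tool carry_out, never from a script. Its argument "commands" is a list of rows, each an object with "translation": the shift along the tool's x, y, z in mm, a list of three; "dr": the turn, a rotation vector about the tool's x, y, z in rad, a list of three. In form: [{"translation": [tx, ty, tz], "dr": [rx, ry, rz]}, ...]. A call has 1 to 20 rows; each row is the pose to reach, as a shift and turn from the pose commanded when the call began, along the tool's axes at that moment; what a row does not reach only later rows make up. A row lasts 1/12 s, in which the tool goes at most 41.7 mm and 7.16 degrees, less where a joint would pass 70% of its speed; a pose out of reach is approached as far as the arm can. A call with a gripper value outside its range is refused whole. "grip" is the finger opening in mm, from 0 to 85.4, set as the call begins (left out, the last holds). The fingers move at their own pace and stop on an object; the grip force is fixed at half the most. Time passes only in rows, so rows that repeat a pose let the fingers close. It gives the time, the measured TCP pose, the force and the opening at its end, in the units of the state.
- sense(): the state, without advancing time (a new reading comes with each control period).
- get_image(name): name is "scene" or "top" or "wrist"; returns the picture (384x512x3 uint8, red, green, blue); there is no depth.
- camera_model(name): a dict with "fovy" (degrees; the focal length in pixels is half the picture's height over the tangent of half this angle, whatever the lens; pixels are square), "cx", "cy" (the principal point, pixels), "eye" and "rotation" of the camera in the world. Camera axes: x right, y down, z forward; pixel columns grow to the right and rows downward; lengths in m; the calibration is good to about 2 mm. The wrist camera is an equidistant fisheye: a pixel r from the principal point sees the ray r / f radians off the axis. A picture is of the moment at which its call begins: read the wrist's pose just before it. camera_model takes no time and is no camera call; for the wrist camera it gives the pose at the moment of the call.
- job_done(): hands the job in, once; it reports no verdict.
The state is a dict: "clock": time; "qpos": joint angles; "qvel": joint speeds; "tau": joint torques, N m; "ee_pos": TCP position; "eef_rot": TCP orientation; "contact_force": force on the tool from outside, world axes, zero at the start; "ft_torque": the same for the moment, N m; "gripper_width": opening from 0.0 (shut) to 1.0 (fully open).
Only numpy, scipy, OpenCV 4.12 (cv2) and the standard library are available. Lean on these libraries where they do the work, as an engineer would, in place of code of your own. Each camera call takes 0.05 s, during which the arm holds its last target. There are 200 camera calls.

TASK

Reset the wider of the two white chip readers: press the front of its cover in and let go so that it pops open by itself, push the round button underneath fully down, then press the cover shut until it latches flush and stays, and move clear. Use only the outside of the fingers: do not pick up or shove aside either reader or anything else on the bench, and leave the narrow reader's cover and button alone.

Things in the scene. Friction and masses are not known exactly. Their poses are not given: they have to be found in the camera images.
- reader_wide: the wide chip reader, the one to reset: loose white box 140 (x) x 140 (y) x 60 mm, 1.7 kg. Origin: centre of its underside; front (-x) faces roughly to the robot. A grey cover 58 x 110 mm lies flush in the front half of its top, free edge at x -52, over a well from x -54 to +13. In the well a latch block, 30 mm wide, stands at y +31, top at z 52. A flat dark display lies behind it.
- reader_wide_cover (a joint): cover angle, rad: 0 latched flush, 1.2 open (free edge 58 mm above the hinge, 22 mm in front of it). 3 to 5 N at the press point pushes it 7 mm in to its stop (-0.135), which toggles it: let go (after -0.125 or deeper), a latched cover springs open to 1.2 in 1 s; an open one, pushed down on its outer face (spring 0.03 N m open, 0.12 closed) to the stop, stays latched at 0. Not to be pulled open.
- reader_wide_press (a point): point to press: on the cover's outer (upper) face, on its middle line, 50 mm from the hinge and 12 mm from the free edge, by three fine ribs. Moves with the cover; closed, it is 60 mm above the reader's underside and lies at x -40, y 0 mm of the reader.
- reader_wide_hinge (a point): middle of the cover's hinge axis, which runs along the reader's y through x +10, z +58 mm of the reader. The cover's outer face lies 2 mm from the axis plane; the cover is 4 mm thick and reaches 62 mm from the axis.
- reader_wide_button (a joint): travel of the round button under that cover, m: 0 up, 0.005 fully down; 1.3 N starts it, 4 N holds it down; it springs back.
- reader_wide_button_top (a point): centre of the button's flat top, 24 mm across, 46 mm above the reader's underside when up (14 mm below the reader's top), at x -33, y -12 mm of the reader. Reached from above while the cover is open.
- reader_narrow: the narrow chip reader, to be left alone: loose white box 140 (x) x 100 (y) x 60 mm, 1.7 kg. Origin: centre of its underside; front (-x) faces roughly to the robot. A grey cover 58 x 70 mm lies flush in the front half of its top, free edge at x -52, over a well from x -54 to +13. In the well a latch block, 30 mm wide, stands at y +11, top at z 52. A flat dark display lies behind it.
- reader_narrow_cover (a joint): cover angle, rad: 0 latched flush, 1.2 open (free edge 58 mm above the hinge, 22 mm in front of it). 3 to 5 N at the press point pushes it 7 mm in to its stop (-0.135), which toggles it: let go (after -0.125 or deeper), a latched cover springs open to 1.2 in 1 s; an open one, pushed down on its outer face (spring 0.03 N m open, 0.12 closed) to the stop, stays latched at 0. Not to be pulled open.
- reader_narrow_press (a point): point to press: on the cover's outer (upper) face, on its middle line, 50 mm from the hinge and 12 mm from the free edge, by three fine ribs. Moves with the cover; closed, it is 60 mm above the reader's underside and lies at x -40, y 0 mm of the reader.
- reader_narrow_hinge (a point): middle of the cover's hinge axis, which runs along the reader's y through x +10, z +58 mm of the reader. The cover's outer face lies 2 mm from the axis plane; the cover is 4 mm thick and reaches 62 mm from the axis.
- reader_narrow_button (a joint): travel of the round button under that cover, m: 0 up, 0.005 fully down; 1.3 N starts it, 4 N holds it down; it springs back.
- reader_narrow_button_top (a point): centre of the button's flat top, 24 mm across, 46 mm above the reader's underside when up (14 mm below the reader's top), at x -33, y -21 mm of the reader. Reached from above while the cover is open.
- bottle_regen: small white bottle with a blue screw cap, 47 mm thick, 98 mm tall, upright; bystander; origin at the centre of its underside
- beaker_50: small clear glass beaker, 46 mm thick, 60 mm tall; bystander; origin at the centre of its underside
- vial_0: tiny amber sample vial, 15 mm thick, 42 mm tall, upright; bystander; origin at the centre of its underside
- petri_dish: clear petri dish, 60 mm across, 16 mm high; bystander; origin at the centre of its underside
- chip_case: dark flat case, 44 x 62 x 14 mm; bystander; origin at the centre of its underside
- lab_timer: cream timer with display, 62 x 68 x 20 mm; bystander; origin at the centre of its underside
- bottle_desorb: brown bottle with a dark cap, 60 mm thick, 118 mm tall, upright, behind the readers; bystander; origin at the centre of its underside
Not all that is in view belongs to the job. What is shaped like the reader_wide but green is not meant.

How it is judged:
By the outcome, as a careful person would: the job done as asked, in the order asked, and still so for the second after the job is handed in, with the robot touching nothing.
It also fails if it takes over 43 s, if anything falls off the work surface, if the arm or the gripper's body presses on something with over 40 N, if the wrist force passes 120 N, or if a joint passes its speed limit or range.

## Working session

There is one attempt and no reset: what is moved stays moved. The work goes in short steps, Python scripts to look and compute and a tool call to move; the robot and the scene stay as the last step left them, time stands still between calls to the robot, and variables do not carry over. Pictures are saved under pics/ and viewed, about 8 in all and at most 12, crops included, and the job is handed in when it is done.

Besides the shell and the picture viewer there is one more tool, called after "Call:" in YAML: its name, and indented under it one key for each argument. carry_out: Moves the arm, as the interface text tells. Its arguments: {"type":"object","properties":{"commands":{"type":"array"},"grip":{"type":"number"}},"required":["commands"]}

```bash
mkdir -p pics; ls
cat > h.py <<'E'
from rig import *
import numpy as np, cv2
from scipy.spatial.transform import Rotation as R
def ray(c,u,v,wrist=False):
    f=192/np.tan(np.radians(c["fovy"])/2); x,y=u-c["cx"],v-c["cy"]
    if wrist:
        r=np.hypot(x,y)+1e-9; a=r/f; d=np.array([np.sin(a)*x/r,np.sin(a)*y/r,np.cos(a)])
    else: d=np.array([x,y,f])/np.hypot(np.hypot(x,y),f)
    return np.array(c["eye"]),np.array(c["rotation"])@d
def onz(c,u,v,z,wrist=False):
    e,d=ray(c,u,v,wrist); return e+d*(z-e[2])/d[2]
def snap(n,out,crop=None,s=1):
    c=camera_model(n); im=get_image(n)[:,:,::-1]; cv2.imwrite("pics/raw_"+out,im)
    if crop: x,y,X,Y=crop; im=im[y:Y,x:X]
    cv2.imwrite("pics/"+out,cv2.resize(im,None,fx=s,fy=s,interpolation=cv2.INTER_CUBIC)); return c,im
E
python3 - <<'E'
from h import *
s=sense();print(s)
for n in("scene","top","wrist"):print(n,camera_model(n))
snap("scene","s1.png",s=1.5);snap("top","t1.png",s=1.5)
E
```

```text
pics
{'clock': 0.0, 'qpos': array([-1.23739147e+00,  2.77132016e-01, -2.78682430e-02,  1.26801741e+00,
       -6.82233478e-07,  1.46742859e+00]), 'qvel': array([ 0.00045772, -0.00204665,  0.00031922,  0.00180119,  0.00010634,
       -0.00136383]), 'tau': array([ 8.26092150e-05, -4.45503831e+01,  2.95205301e+01,  1.63271825e-02,
       -9.30475110e-07,  1.03809271e-05]), 'ee_pos': array([ 0.26413926, -0.5655838 ,  0.23016628]), 'eef_rot': array([-2.64879923,  1.68665157,  0.00273361]), 'contact_force': array([ 0.36433934, -0.10711795,  0.17099296]), 'ft_torque': array([-0.00028635,  0.00461155,  0.01190438]), 'gripper_width': 0.9967323208557646}
scene {'fovy': 45.86976540765559, 'cx': 260.47486632194693, 'cy': 186.76356471080518, 'eye': array([0.02396815, 0.85108848, 0.79725373]), 'rotation': array([-0.71600687,  2.49145738, -1.28040056])}
top {'fovy': 45.41589166267045, 'cx': 265.8124814730673, 'cy': 195.64922989948715, 'eye': array([ 0.3893209 , -0.01866984,  1.73184145]), 'rotation': array([-2.15809001,  2.17631591, -0.11332061])}
wrist {'fovy': 65.70646984690485, 'cx': 249.52787319358816, 'cy': 188.29985666659823, 'eye': array([ 0.33527764, -0.53197307,  0.37476911]), 'rotation': array([ 2.41919821, -1.54129609, -0.24593815])}
```

```bash
sed -i 's/np.array(c\["rotation"\])@d/R.from_rotvec(c["rotation"]).apply(d)/' h.py
```

```text
(no output)
```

View pics/s1.png

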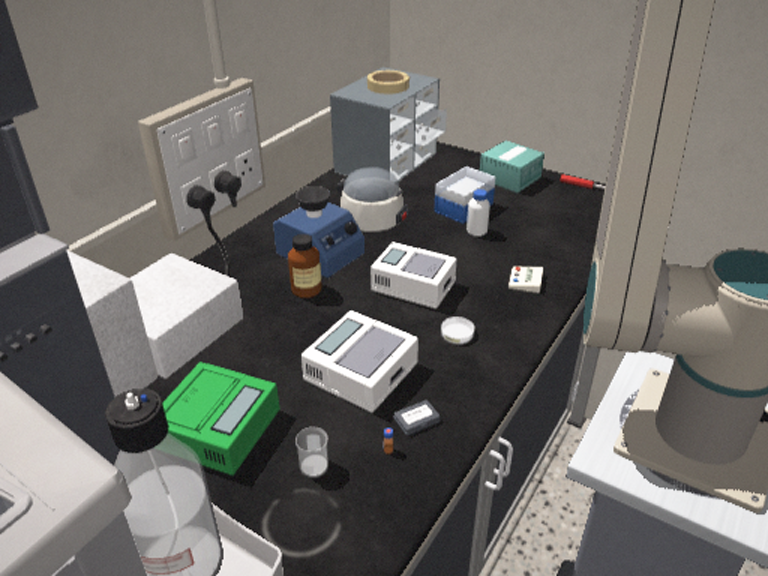

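View pics/t1.png

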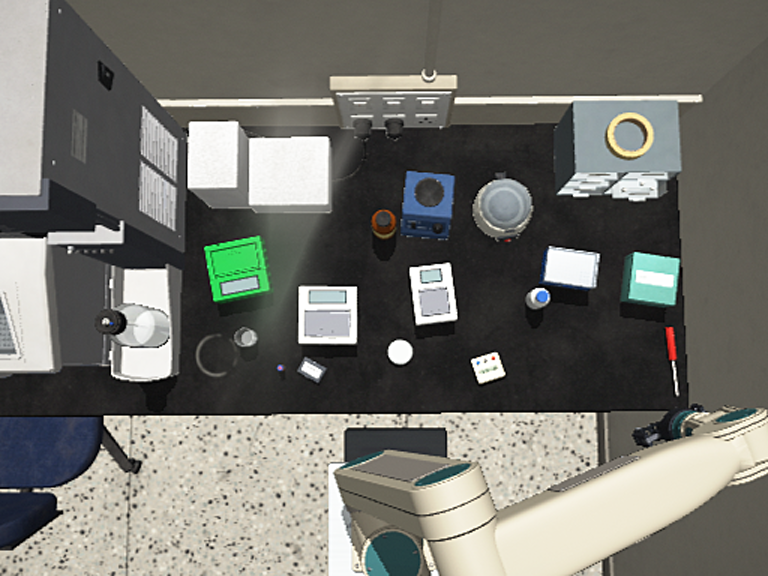

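The top view shows two white readers: the wide one at about (327,315) with nearly square top, and the narrow one at (434,293). A green one at (237,270) is not meant. I'll measure both, and enlarge the candidate to confirm.

```bash
cat > m.py <<'E'
from h import *
im=cv2.imread("pics/raw_t1.png"); c=camera_model("top")
hsv=cv2.cvtColor(im,cv2.COLOR_BGR2HSV)
m=((hsv[:,:,2]>100)&(hsv[:,:,1]<60)).astype(np.uint8)
x0,y0,x1,y1=190,165,315,240
k=np.zeros_like(m);k[y0:y1,x0:x1]=m[y0:y1,x0:x1]
for ct in cv2.findContours(k,cv2.RETR_EXTERNAL,cv2.CHAIN_APPROX_NONE)[0]:
    if cv2.contourArea(ct)<600: continue
    P=np.array([onz(c,u,v,.06)[:2] for u,v in ct[:,0]],np.float32)*1000
    print("white",cv2.minAreaRect(ct),cv2.minAreaRect(P))
g=cv2.cvtColor(im,cv2.COLOR_BGR2GRAY)
print(g[205:235:2,195:242:3])
cv2.imwrite("pics/c1.png",cv2.resize(im[165:240,190:315],None,fx=6,fy=6,interpolation=cv2.INTER_CUBIC))
E
python3 m.py
```

```text
white ((218.0, 209.5), (39.0, 38.0), 90.0) ((516.4403686523438, 156.809814453125), (139.406494140625, 143.65347290039062), 89.8980941772461)
white ((288.4846496582031, 195.37692260742188), (38.57480239868164, 28.155881881713867), 82.87498474121094) ((566.1018676757812, -101.38861083984375), (142.1378631591797, 102.93816375732422), 6.599826812744141)
[[ 63  25 255 255 255 255 255 255 255 255 255 255 255 255 248  36]
 [ 62  25 255 112 148 151 133 135 135 132 134 137 106 255 255  35]
 [ 63  26 255 192 192 192 193 192 191 199 198 198 199 255 255  32]
 [ 59  18 255 192 190 190 189 190 189 189 190 191 188 255 255  30]
 [ 59  16 255 191 189 189 190 190 189 190 190 192 186 255 255  37]
 [ 61  49 255 193 189 190 190 190 191 189 190 192 185 255 255  36]
 [ 59  56 255 193 189 189 191 190 191 190 190 190 187 255 254  34]
 [ 56  55 255 190 189 190 167 193 190 191 191 190 187 255 255  38]
 [ 58  61 255 190 192 191 189 190 191 178 190 190 188 255 255  35]
 [ 57  61 255 168 151 152 218 182 186 189 189 192 194 255 255  32]
 [ 53  66 255 255 255 255 255 255 223 224 255 255 255 255 218  36]
 [ 53  78 255 255 255 255 255 255 255 255 255 255 255 255 232  32]
 [ 53  36  70  72  70  72  90  83  84 102  97  99 100 113  64  37]
 [ 47  48  36  26  25  22  17  17  16  14  14  16  15  14  10  35]
 [ 47  47  37  30  26  24  21  21  20  20  17  18  20  19  18  33]]
```

View pics/c1.png

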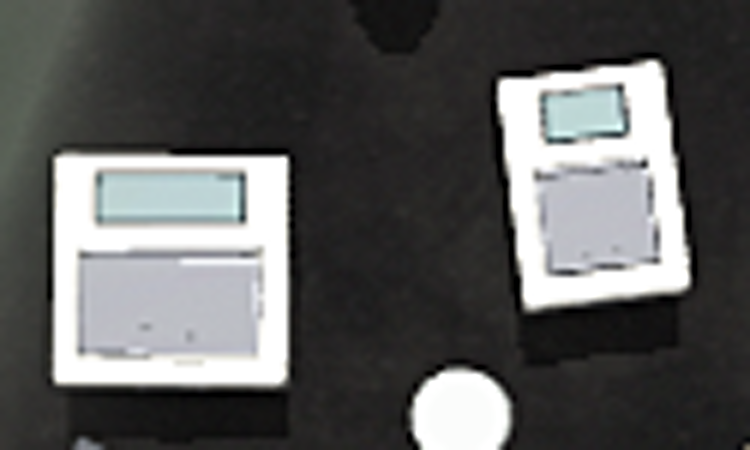

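The enlarged crop shows the left one, (172,270) in crop, is 139 x 144 mm and nearly square with a wide cover: reader_wide, at about (0.516, 0.158), yaw about 0. The right one, (595,185), is 142 x 103: the narrow one. So the left one is meant. Next I'll compute the approach with the fingers shut and the tool leaning 25° towards the robot.

```bash
cat >> h.py <<'E'
RX,RY,YAW=0.516,0.158,0.0
def goal(x,y,z,tilt=25):
    "reader-frame TCP (mm) -> translation (mm), dr from present pose"
    s=sense(); T=R.from_rotvec(s["eef_rot"]); t=np.radians(tilt)
    zt=np.array([np.sin(t),0,-np.cos(t)]); xt=np.array([0,-1.,0])
    if T.apply([1,0,0])[1]>0: xt=-xt
    G=R.from_euler("z",YAW)*R.from_matrix(np.c_[xt,np.cross(zt,xt),zt])
    p=np.array([RX,RY,0])+R.from_euler("z",YAW).apply([x,y,z])/1000
    return np.round(T.inv().apply(p-s["ee_pos"])*1000,1),np.round((T.inv()*G).as_rotvec(),3)
E
python3 - <<'E'
from h import *
T=R.from_rotvec(sense()["eef_rot"]);print(T.as_matrix().round(3)); c=camera_model("wrist")
print(T.inv().apply(c["eye"]-sense()["ee_pos"]))
print(goal(-70,0,170))
E
```

```text
[[ 0.423 -0.906 -0.001]
 [-0.906 -0.423  0.002]
 [-0.002 -0.    -1.   ]]
[-0.00066849 -0.078718   -0.14462295]
(array([-578.6, -470.9,   61.5]), array([0.43 , 0.097, 0.429]))
```

Call:
carry_out:
  commands:
    - {"translation": [-579, -471, 62], "dr": [0.43, 0.097, 0.429]}
    - {"translation": [-579, -471, 62], "dr": [0.43, 0.097, 0.429]}
    - {"translation": [-579, -471, 62], "dr": [0.43, 0.097, 0.429]}
    - {"translation": [-579, -471, 62], "dr": [0.43, 0.097, 0.429]}
    - {"translation": [-579, -471, 62], "dr": [0.43, 0.097, 0.429]}
    - {"translation": [-579, -471, 62], "dr": [0.43, 0.097, 0.429]}
    - {"translation": [-579, -471, 62], "dr": [0.43, 0.097, 0.429]}
    - {"translation": [-579, -471, 62], "dr": [0.43, 0.097, 0.429]}
    - {"translation": [-579, -471, 62], "dr": [0.43, 0.097, 0.429]}
    - {"translation": [-579, -471, 62], "dr": [0.43, 0.097, 0.429]}
    - {"translation": [-579, -471, 62], "dr": [0.43, 0.097, 0.429]}
    - {"translation": [-579, -471, 62], "dr": [0.43, 0.097, 0.429]}
    - {"translation": [-579, -471, 62], "dr": [0.43, 0.097, 0.429]}
    - {"translation": [-579, -471, 62], "dr": [0.43, 0.097, 0.429]}
    - {"translation": [-579, -471, 62], "dr": [0.43, 0.097, 0.429]}
    - {"translation": [-579, -471, 62], "dr": [0.43, 0.097, 0.429]}
    - {"translation": [-579, -471, 62], "dr": [0.43, 0.097, 0.429]}
    - {"translation": [-579, -471, 62], "dr": [0.43, 0.097, 0.429]}
    - {"translation": [-579, -471, 62], "dr": [0.43, 0.097, 0.429]}
    - {"translation": [-579, -471, 62], "dr": [0.43, 0.097, 0.429]}
  grip: 0

```text
clock: 1.77
ee_pos: [0.4483, 0.0878, 0.1691]
eef_rot: [-2.02, 1.925, -0.417]
contact_force: [1.1, -0.2, -0.2]
gripper_width: 0.0
```

```bash
python3 -c "
from h import *
print(goal(-70,0,170))"
```

```text
(array([-70.3,  -1.2,   0.3]), array([0.001, 0.029, 0.042]))
```

Call:
carry_out:
  commands:
    - {"translation": [-35, 0, 0], "dr": [0, 0.02, 0.03]}
    - {"translation": [-70, 0, 0], "dr": [0, 0.029, 0.042]}
    - {"translation": [-70, 0, 0], "dr": [0, 0.029, 0.042]}
    - {"translation": [-70, 0, 0], "dr": [0, 0.029, 0.042]}
    - {"translation": [-70, 0, 0], "dr": [0, 0.029, 0.042]}

```text
clock: 2.18
ee_pos: [0.4478, 0.0887, 0.1704]
eef_rot: [-2.019, 1.922, -0.415]
contact_force: [0.6, 0.2, 0.5]
gripper_width: 0.0
```

Run:
```python
from h import *
c,im=snap("wrist","w1.png",s=1.5)
s=sense();print(s["ee_pos"],R.from_rotvec(s["eef_rot"]).as_matrix().round(3),s["contact_force"])
np.save("w1.npy",c,allow_pickle=True)
```

```text
[0.44785738 0.08885094 0.17039711] [[ 0.052 -0.905  0.422]
 [-0.999 -0.042  0.033]
 [-0.012 -0.423 -0.906]] [ 0.39551569 -1.28818821 -0.13328246]
```

View pics/w1.png

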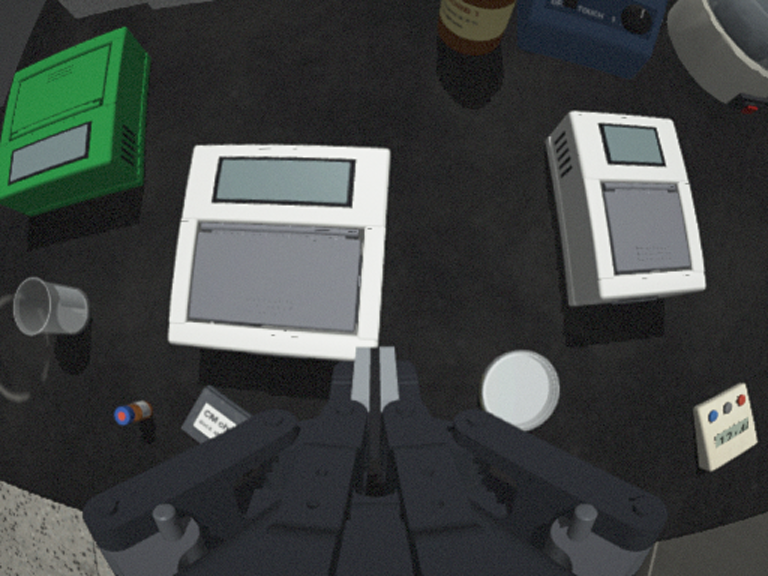

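Run:
```python
from h import *
c=camera_model("wrist"); print(sense()["qpos"].round(3))
for n,P in (("cover",[(200,222),(364,228),(358,332),(188,320)]),("box",[(195,146),(390,149),(379,350),(169,338)])):
    Q=np.array([onz(c,u/1.5,v/1.5,.06,True) for u,v in P])*1000
    print(n,Q[:,:2].round(1),Q.mean(0).round(1),cv2.minAreaRect(Q[:,:2].astype(np.float32)))
    print(np.linalg.norm(np.diff(Q,axis=0),axis=1).round(1),np.degrees([np.arctan2(*(-(Q[0]-Q[1])[:2]*[1,-1])),np.arctan2(*(-(Q[3]-Q[2])[:2]*[1,-1]))]))
```

```text
[ 0.046 -0.273 -0.792  0.614  0.013  3.141]
cover [[527.8 212.6]
 [527.1 101.2]
 [461.4 101.4]
 [461.6 214.2]] [494.5 157.3  60. ] ((494.6019287109375, 157.701904296875), (112.77374267578125, 66.1989974975586), 89.87405395507812)
[111.3  65.7 112.8] [-0.39057942 -0.12594416]
box [[584.3 225.8]
 [582.6  87.1]
 [451.   87.9]
 [448.6 227.6]] [516.6 157.1  60. ] ((515.5904541015625, 156.988525390625), (139.69993591308594, 135.73912048339844), 89.31868743896484)
[138.8 131.7 139.8] [-0.68132166  0.98560441]
```

```bash
sed -i 's/^RX,RY,YAW=.*/RX,RY,YAW=0.515,0.1575,0.0/; s/    if T.apply(\[1,0,0\])\[1\]>0: xt=-xt/    xt=-xt/' h.py; python3 -c "
from h import *
t,r=goal(-60,0,110);print(t,r)"
```

```text
[-67.5  16.2  60. ] [-5.000e-02 -1.000e-03 -3.099e+00]
```

Call:
carry_out:
  commands:
    - {"translation": [-20, 5, 0], "dr": [0, 0, -0.12]}
    - {"translation": [-40, 10, 20], "dr": [0, 0, -0.24]}
    - {"translation": [-67, 16, 40], "dr": [0, 0, -0.7]}
    - {"translation": [-67, 16, 60], "dr": [0, 0, -1.5]}
    - {"translation": [-67, 16, 60], "dr": [0, 0, -1.5]}
    - {"translation": [-67, 16, 60], "dr": [0, 0, -1.5]}
    - {"translation": [-67, 16, 60], "dr": [0, 0, -1.5]}
    - {"translation": [-67, 16, 60], "dr": [0, 0, -1.5]}
    - {"translation": [-67, 16, 60], "dr": [0, 0, -1.5]}
    - {"translation": [-67, 16, 60], "dr": [0, 0, -1.5]}
    - {"translation": [-67, 16, 60], "dr": [-0.05, -0.001, -3.099]}
    - {"translation": [-67, 16, 60], "dr": [-0.05, -0.001, -3.099]}
    - {"translation": [-67, 16, 60], "dr": [-0.05, -0.001, -3.099]}
    - {"translation": [-67, 16, 60], "dr": [-0.05, -0.001, -3.099]}
    - {"translation": [-67, 16, 60], "dr": [-0.05, -0.001, -3.099]}
    - {"translation": [-67, 16, 60], "dr": [-0.05, -0.001, -3.099]}
    - {"translation": [-67, 16, 60], "dr": [-0.05, -0.001, -3.099]}
    - {"translation": [-67, 16, 60], "dr": [-0.05, -0.001, -3.099]}
    - {"translation": [-67, 16, 60], "dr": [-0.05, -0.001, -3.099]}
    - {"translation": [-67, 16, 60], "dr": [-0.05, -0.001, -3.099]}

```text
clock: 3.9
ee_pos: [0.4553, 0.1575, 0.1101]
eef_rot: [2.563, 1.352, 0.566]
contact_force: [0.2, 0.4, 0.1]
gripper_width: 0.002
```

```bash
python3 -c "
from h import *
print(goal(-60,0,110),sense()['qpos'])"
```

```text
(array([-0.1, -0.3, -0.1]), array([-0.01 , -0.008, -0.602])) [ 0.25678681 -0.11362046 -0.81737225  0.4481708  -0.09574523  0.83662011]
```

Call:
carry_out:
  commands:
    - {"translation": [0, 0, 0], "dr": [-0.002, -0.002, -0.12]}
    - {"translation": [0, 0, 0], "dr": [-0.01, -0.008, -0.602]}
    - {"translation": [0, 0, 0], "dr": [-0.01, -0.008, -0.602]}
    - {"translation": [0, 0, 0], "dr": [-0.01, -0.008, -0.602]}
    - {"translation": [0, 0, 0], "dr": [-0.01, -0.008, -0.602]}
    - {"translation": [0, 0, 0], "dr": [-0.01, -0.008, -0.602]}
    - {"translation": [0, 0, 0], "dr": [-0.01, -0.008, -0.602]}

```text
clock: 4.48
ee_pos: [0.4552, 0.1575, 0.1099]
eef_rot: [1.99, 1.972, 0.441]
contact_force: [-0.2, -0.0, -0.4]
gripper_width: 0.0
```

```bash
python3 -c "
from h import *
print(goal(-30,0,74),sense()['qpos'])
snap('wrist','w2.png',s=1.2)"
```

```text
(array([ 0.1, 11.9, 45.2]), array([-0.001, -0.   , -0.009])) [ 0.26631811 -0.11343248 -0.8199754   0.44210891 -0.11127262  0.25165119]
```

View pics/w2.png

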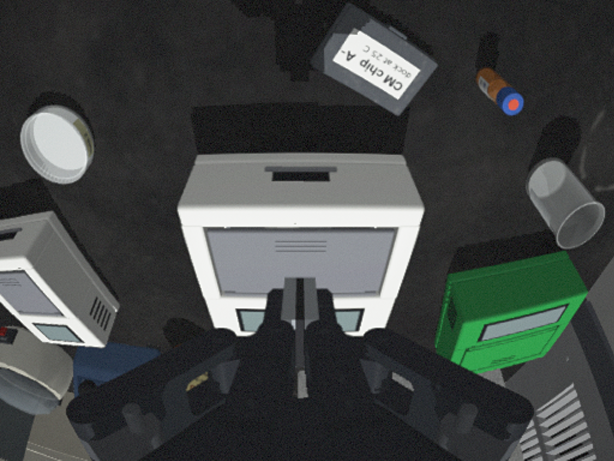

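The flipped wrist view shows the ribs at (300,246), in line with the shut fingertips at (299,280). I'll check the ribs against the estimate, then approach.

```bash
python3 -c "
from h import *
c=camera_model('wrist')
for p in [(300,246),(203,227),(398,228),(196,155),(405,155)]: print(p,(onz(c,p[0]/1.2,p[1]/1.2,.06,True)*1000-[515,157.5,0]).round(1))"
```

```text
(300, 246) [-38.3   0.7  60. ]
(203, 227) [-54.6 -55.6  60. ]
(398, 228) [-52.3  58.2  60. ]
(196, 155) [-103.3  -50.2   60. ]
(405, 155) [-102.2   53.3   60. ]
```

Call:
carry_out:
  commands:
    - {"translation": [0, 6, 22], "dr": [0, 0, -0.009]}
    - {"translation": [0, 12, 45], "dr": [0, 0, -0.009]}
    - {"translation": [0, 12, 45], "dr": [0, 0, -0.009]}
    - {"translation": [0, 12, 45], "dr": [0, 0, -0.009]}

```text
clock: 4.87
ee_pos: [0.4844, 0.1571, 0.073]
eef_rot: [1.981, 1.983, 0.435]
contact_force: [0.1, 0.1, 0.3]
gripper_width: 0.002
```

Call:
carry_out:
  commands:
    - {"translation": [0, -2.5, 5.4], "dr": [0, 0, 0]}
    - {"translation": [0, -4, 9], "dr": [0, 0, 0]}
    - {"translation": [0, -5, 11], "dr": [0, 0, 0]}
    - {"translation": [0, -5, 11], "dr": [0, 0, 0]}

```text
clock: 5.2
ee_pos: [0.4849, 0.1575, 0.0622]
eef_rot: [1.977, 1.983, 0.438]
contact_force: [-2.1, -0.1, 2.1]
gripper_width: -0.001
```

Call:
carry_out:
  commands:
    - {"translation": [0, -1, 2], "dr": [0, 0, 0]}
    - {"translation": [0, -1.7, 3.6], "dr": [0, 0, 0]}
    - {"translation": [0, -1.7, 3.6], "dr": [0, 0, 0]}

```text
clock: 5.45
ee_pos: [0.4851, 0.1576, 0.0582]
eef_rot: [1.977, 1.983, 0.438]
contact_force: [-1.5, -0.1, 3.2]
gripper_width: 0.001
```

Call:
carry_out:
  commands:
    - {"translation": [0, -0.4, 0.9], "dr": [0, 0, 0]}
    - {"translation": [0, -0.8, 1.8], "dr": [0, 0, 0]}
    - {"translation": [0, -0.8, 1.8], "dr": [0, 0, 0]}

```text
clock: 5.7
ee_pos: [0.4853, 0.1576, 0.0563]
eef_rot: [1.977, 1.983, 0.438]
contact_force: [-4.4, -0.1, 7.4]
gripper_width: -0.003
```

Call:
carry_out:
  commands:
    - {"translation": [0, -0.8, 0.5], "dr": [0, 0, 0]}
    - {"translation": [0, -0.8, 0.5], "dr": [0, 0, 0]}

```text
clock: 5.87
ee_pos: [0.4853, 0.1576, 0.0561]
eef_rot: [1.977, 1.982, 0.439]
contact_force: [-4.1, -0.2, 9.5]
gripper_width: -0.0
```

Call:
carry_out:
  commands:
    - {"translation": [0, -10, -38], "dr": [0, 0, 0]}
    - {"translation": [0, -16, -76], "dr": [0, 0, 0]}
    - {"translation": [0, -16, -85], "dr": [0, 0, 0]}
    - {"translation": [0, -16, -85], "dr": [0, 0, 0]}
    - {"translation": [0, -16, -85], "dr": [0, 0, 0]}
    - {"translation": [0, -16, -85], "dr": [0, 0, 0]}
    - {"translation": [0, -16, -85], "dr": [0, 0, 0]}
    - {"translation": [0, -16, -85], "dr": [0, 0, 0]}
    - {"translation": [0, -16, -85], "dr": [0, 0, 0]}
    - {"translation": [0, -16, -85], "dr": [0, 0, 0]}
    - {"translation": [0, -16, -85], "dr": [0, 0, 0]}
    - {"translation": [0, -16, -85], "dr": [0, 0, 0]}
    - {"translation": [0, -16, -85], "dr": [0, 0, 0]}
    - {"translation": [0, -16, -85], "dr": [0, 0, 0]}

```text
clock: 7.03
ee_pos: [0.4343, 0.1574, 0.1257]
eef_rot: [1.977, 1.983, 0.438]
contact_force: [-0.3, -0.2, 1.0]
gripper_width: 0.002
```

```bash
python3 -c "
from h import *
snap('wrist','w3.png',s=1.2)
print(goal(-26,-12,70),sense()['qpos'])"
```

```text
(array([-12. ,  26. ,  73.6]), array([-0.001, -0.   ,  0.003])) [ 0.28217676 -0.17763987 -0.83063053  0.4972551  -0.11770257  0.25425847]
```

View pics/w3.png

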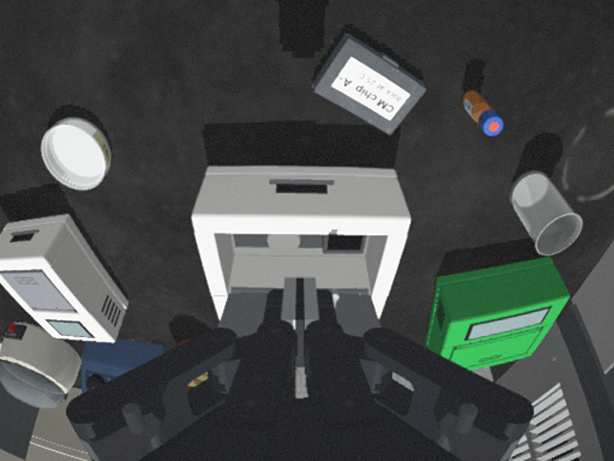

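The cover popped open: the well is visible, with the button at (285,241) and the latch block at (346,240). I'll check the button against the prediction.

```bash
python3 -c "
from h import *
c=camera_model('wrist')
for p,z in [((285,241),.046),((194,217),.06),((410,217),.06)]: print(p,(onz(c,p[0]/1.2,p[1]/1.2,z,True)*1000-[515,157.5,0]).round(1))
print(goal(-28,-12,80))"
```

```text
(285, 241) [-33.3 -10.   46. ]
(194, 217) [-68.5 -66.3  60. ]
(410, 217) [-68.9  70.1  60. ]
(array([-12. ,  28.4,  63.7]), array([-0.001, -0.   ,  0.003]))
```

Call:
carry_out:
  commands:
    - {"translation": [-6, 14, 32], "dr": [0, 0, 0]}
    - {"translation": [-11, 28, 63], "dr": [0, 0, 0]}
    - {"translation": [-11, 28, 63], "dr": [0, 0, 0]}
    - {"translation": [-11, 28, 63], "dr": [0, 0, 0]}

```text
clock: 7.42
ee_pos: [0.4859, 0.1459, 0.0785]
eef_rot: [1.98, 1.984, 0.433]
contact_force: [-0.6, 0.7, 0.9]
gripper_width: 0.003
```

```bash
python3 -c "
from h import *
print(goal(-28,-11,55),sense()['contact_force'])
snap('scene','s2.png',(180,180,310,290),5)"
```

```text
(array([ 0.6, -8.8, 21.8]), array([-0.005,  0.001,  0.002])) [-0.64858279  0.65338233  0.91060675]
```

View pics/s2.png

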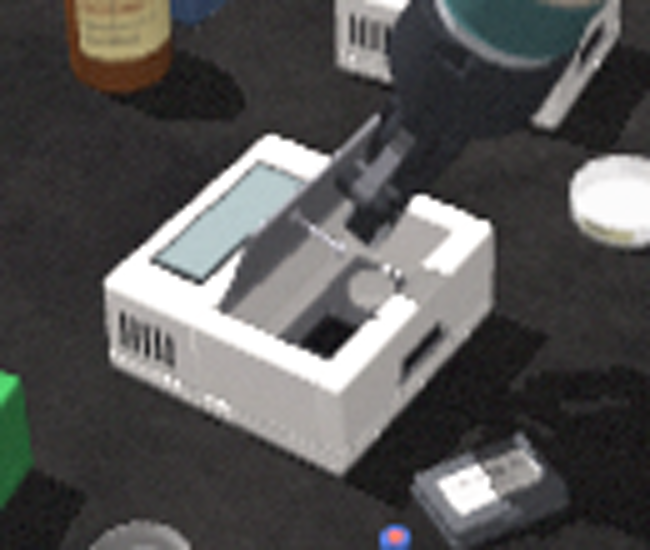

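The scene crop shows the cover standing open and the finger, at (370,220), above the button at (365,288) and clear of the cover. I'll descend now.

Call:
carry_out:
  commands:
    - {"translation": [0.6, -4.4, 11], "dr": [0, 0, 0]}
    - {"translation": [0.6, -9, 22], "dr": [0, 0, 0]}
    - {"translation": [0.6, -11, 26.5], "dr": [0, 0, 0]}
    - {"translation": [0.6, -11, 26.5], "dr": [0, 0, 0]}

```text
clock: 7.8
ee_pos: [0.4859, 0.1471, 0.0513]
eef_rot: [1.978, 1.984, 0.436]
contact_force: [-0.1, 0.6, 0.3]
gripper_width: 0.002
```

Call:
carry_out:
  commands:
    - {"translation": [0, -1, 2.3], "dr": [0, 0, 0]}
    - {"translation": [0, -2.1, 4.5], "dr": [0, 0, 0]}
    - {"translation": [0, -2.1, 4.5], "dr": [0, 0, 0]}

```text
clock: 8.05
ee_pos: [0.4882, 0.1474, 0.0476]
eef_rot: [1.976, 1.982, 0.44]
contact_force: [-0.8, -0.2, 1.8]
gripper_width: -0.001
```

Call:
carry_out:
  commands:
    - {"translation": [0, -1.3, 1.6], "dr": [0, 0, 0]}
    - {"translation": [0, -2.6, 3.2], "dr": [0, 0, 0]}
    - {"translation": [0, -2.6, 3.2], "dr": [0, 0, 0]}

```text
clock: 8.3
ee_pos: [0.4882, 0.1474, 0.044]
eef_rot: [1.976, 1.981, 0.442]
contact_force: [-1.8, -0.3, 7.8]
gripper_width: 0.002
```

Call:
carry_out:
  commands:
    - {"translation": [0, -0.4, 0.8], "dr": [0, 0, 0]}
    - {"translation": [0, -0.4, 0.8], "dr": [0, 0, 0]}

```text
clock: 8.47
ee_pos: [0.4883, 0.1475, 0.0437]
eef_rot: [1.975, 1.98, 0.442]
contact_force: [-6.8, 0.3, 13.5]
gripper_width: -0.003
```

Call:
carry_out:
  commands:
    - {"translation": [0, 0, -40], "dr": [0, 0, 0]}
    - {"translation": [0, 0, -80], "dr": [0, 0, 0]}
    - {"translation": [0, 15, -110], "dr": [0, 0, 0]}
    - {"translation": [5, 35, -128], "dr": [0, 0, 0]}
    - {"translation": [10, 60, -120], "dr": [0, 0, 0]}
    - {"translation": [10, 82, -112], "dr": [0, 0, 0]}
    - {"translation": [10, 107, -83], "dr": [0, 0, 0]}
    - {"translation": [10, 107, -83], "dr": [0, 0, 0]}
    - {"translation": [10, 107, -83], "dr": [0, 0, 0]}

```text
clock: 9.22
ee_pos: [0.5484, 0.1569, 0.1599]
eef_rot: [1.98, 1.984, 0.433]
contact_force: [-0.8, 1.0, -0.4]
gripper_width: 0.001
```

```bash
python3 -c "
from h import *
print((sense()['ee_pos']-[.515,.1575,0])*1000)
for a in [(28,0,105),(8,0,105),(-12,0,103),(-28,0,95),(-34,0,80),(-32,0,66)]: print(a,goal(*a))
snap('scene','s3.png',(180,160,310,290),4.6)"
```

```text
[ 33.36103588  -0.56823541 159.90854522]
(28, 0, 105) (array([  0.7, -27.8,  47.6]), array([-0.005,  0.001,  0.002]))
(8, 0, 105) (array([  0.7, -46. ,  39.3]), array([-0.005,  0.001,  0.002]))
(-12, 0, 103) (array([  0.8, -65. ,  32.7]), array([-0.005,  0.001,  0.002]))
(-28, 0, 95) (array([  0.8, -82.9,  33.3]), array([-0.005,  0.001,  0.002]))
(-34, 0, 80) (array([  0.8, -94.6,  44.4]), array([-0.005,  0.001,  0.002]))
(-32, 0, 66) (array([  0.9, -98.6,  58. ]), array([-0.005,  0.001,  0.002]))
```

View pics/s3.png

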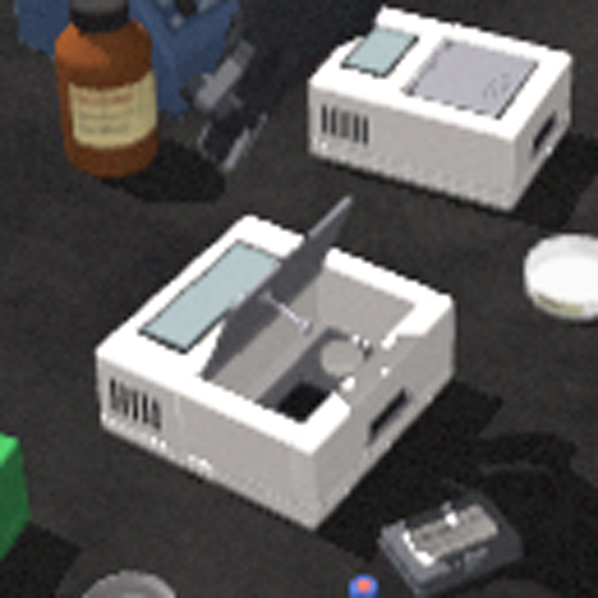

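The cover is still open, and the button and latch block are visible at (343,352) and (300,400). The fingertips, at about (235,165), are above and behind the cover. I'll go down behind it and swing it shut.

Call:
carry_out:
  commands:
    - {"translation": [0.7, -14, 24], "dr": [0, 0, 0]}
    - {"translation": [0.7, -28, 47], "dr": [0, 0, 0]}
    - {"translation": [0.7, -28, 47], "dr": [0, 0, 0]}
    - {"translation": [0.7, -37, 43], "dr": [0, 0, 0]}
    - {"translation": [0.7, -46, 39], "dr": [0, 0, 0]}
    - {"translation": [0.7, -56, 36], "dr": [0, 0, 0]}
    - {"translation": [0.7, -65, 33], "dr": [0, 0, 0]}
    - {"translation": [0.7, -74, 33], "dr": [0, 0, 0]}
    - {"translation": [0.7, -83, 33], "dr": [0, 0, 0]}
    - {"translation": [0.7, -83, 33], "dr": [0, 0, 0]}

```text
clock: 10.1
ee_pos: [0.484, 0.1577, 0.096]
eef_rot: [1.978, 1.986, 0.434]
contact_force: [0.1, 0.3, 0.2]
gripper_width: -0.001
```

Call:
carry_out:
  commands:
    - {"translation": [0, -4.7, 6.6], "dr": [0, 0, 0]}
    - {"translation": [0, -9.5, 13.2], "dr": [0, 0, 0]}
    - {"translation": [0, -11.5, 20], "dr": [0, 0, 0]}
    - {"translation": [0, -13.6, 26.8], "dr": [0, 0, 0]}
    - {"translation": [0, -14.3, 33], "dr": [0, 0, 0]}
    - {"translation": [0, -14.3, 33], "dr": [0, 0, 0]}

```text
clock: 10.6
ee_pos: [0.5019, 0.1602, 0.0723]
eef_rot: [1.964, 1.965, 0.467]
contact_force: [3.0, -1.0, 25.1]
gripper_width: -0.004
```

```bash
python3 -c "
from h import *
s=sense();print(s['qpos'].round(3),s['contact_force'],s['ft_torque'],s['tau'].round(1),s['ee_pos'])
snap('scene','s4.png',(180,160,310,290),4.6)"
```

```text
[ 0.245  0.026 -0.807  0.285 -0.106  0.22 ] [ 3.02194391 -0.97081625 25.11040517] [-0.11059305 -2.2572722  -0.09678458] [  0.7 -11.7  10.2   1.6   0.7   0. ] [0.50194567 0.16024749 0.0723315 ]
```

View pics/s4.png

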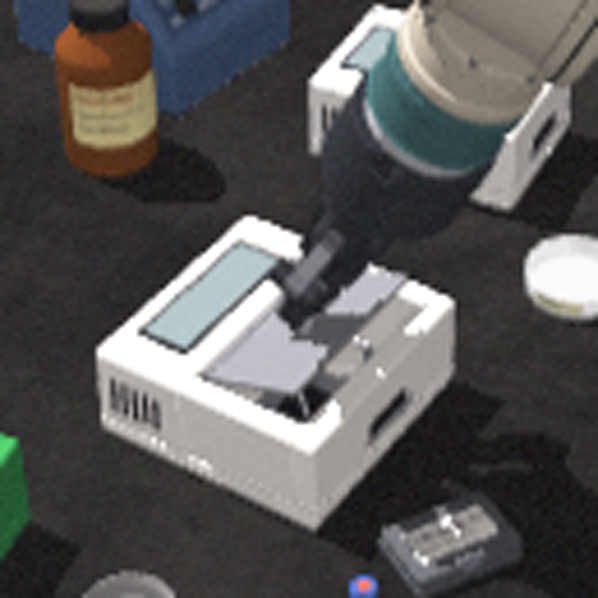

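Call:
carry_out:
  commands:
    - {"translation": [0, 0, 0], "dr": [0, 0, 0]}
    - {"translation": [0, 0, 0], "dr": [0, 0, 0]}

```text
clock: 10.82
ee_pos: [0.5015, 0.1602, 0.0713]
eef_rot: [1.965, 1.966, 0.466]
contact_force: [3.9, -0.3, 21.9]
gripper_width: -0.003
```

```bash
python3 -c "
from h import *
snap('wrist','w4.png',(120,120,390,300),2.9)"
```

```text
(no output)
```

View pics/w4.png

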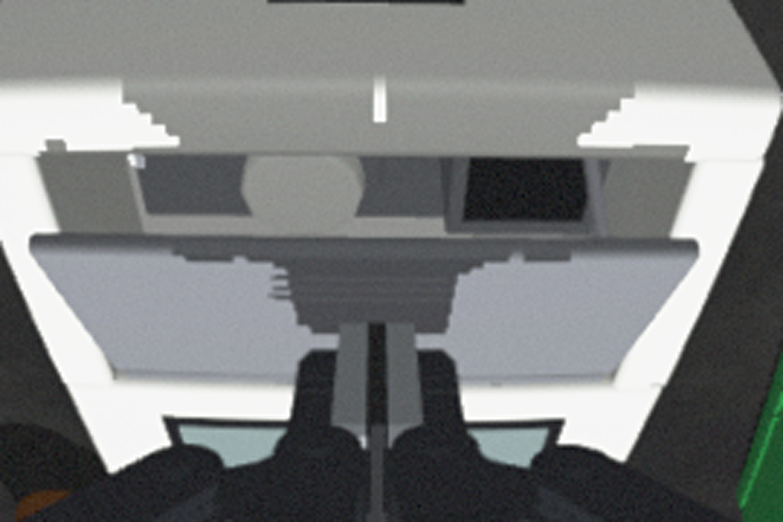

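Run:
```python
from h import *
c=camera_model('wrist'); o=np.array([.515,.1575,0])
for p in [(375,238),(375,383),(375,325),(375,285),(375,155)]:
    e,d=ray(c,120+p[0]/2.9,120+p[1]/2.9,True); e=e-o
    t=np.arange(.05,.4,.0005); q=(e+d*t[:,None])*1000
    r=np.hypot(q[:,0]-10,q[:,2]-58); 
    print(p,"z60:",q[np.argmin(abs(q[:,2]-60))].round(1),"r62:",q[np.where(np.diff(np.sign(r-62)))[0]].round(1).tolist())
    th=.0
```

```text
(375, 238) z60: [-34.7   3.   59.9] r62: [[-50.1, 2.9, 74.2], [30.2, 3.1, -0.3]]
(375, 383) z60: [12.8  3.  60. ] r62: [[-40.3, 2.9, 94.7], [63.4, 3.0, 26.8]]
(375, 325) z60: [-8.6  3.  59.9] r62: [[-44.9, 2.9, 87.3], [52.8, 3.1, 13.5]]
(375, 285) z60: [-21.4   3.   59.9] r62: [[-47.5, 2.9, 81.6], [43.6, 3.1, 5.9]]
(375, 155) z60: [-54.7   3.   59.9] r62: [[-52.0, 3.0, 56.9], [1.5, 3.1, -3.2]]
```

The wrist crop shows the shut fingertips at (375,325), pressing too close to the hinge; the free edge is at (375,238), about 0.26 rad open. I'll ease off, go forward to the ribs and press there.

Call:
carry_out:
  commands:
    - {"translation": [0, 1, -14], "dr": [0, 0, 0]}
    - {"translation": [0, 1.5, -27], "dr": [0, 0, 0]}
    - {"translation": [0, 1.5, -27], "dr": [0, 0, 0]}
    - {"translation": [0, 1.5, -27], "dr": [0, 0, 0]}

```text
clock: 11.2
ee_pos: [0.4784, 0.1581, 0.0866]
eef_rot: [1.977, 1.983, 0.439]
contact_force: [1.2, 0.8, 1.0]
gripper_width: 0.0
```

Run:
```python
from h import *
s=sense();print((s["ee_pos"]-[.515,.1575,0])*1000,s["qpos"].round(3),s["contact_force"],goal(-45,0,85))
c=camera_model('wrist'); im=get_image('wrist'); cv2.imwrite('pics/raw_w5.png',im[:,:,::-1])
g=im[:,:,:].mean(2)
print(g[160:260:3,205].round(),"\n",g[160:260:3,290].round())
```

```text
[-36.58021999   0.61113562  86.56814066] [ 0.251 -0.032 -0.811  0.367 -0.105  0.226] [1.16412251 0.77676021 1.04464513] (array([-0.6, -8.3, -2.1]), array([ 0.   , -0.001,  0.003]))
[142. 151. 203. 241. 245. 245. 246. 163. 141.  82.  83.  84.  79.  87.
 100. 143. 143. 134. 141. 140. 143. 131.  85. 131. 165. 162. 162. 164.
 165. 163. 162. 175. 240. 245.] 
 [144. 142. 184. 231. 245. 245. 246. 160. 143.  71.  19.  27.  27.  29.
  29.  61.  89. 139. 139. 140. 141. 140.  83. 109. 161. 165. 165. 164.
 164. 163. 164. 163. 226. 246.]
```

Call:
carry_out:
  commands:
    - {"translation": [0, -0.8, 3], "dr": [0, 0, 0]}
    - {"translation": [0, -1.6, 6], "dr": [0, 0, 0]}
    - {"translation": [0, -2.4, 9], "dr": [0, 0, 0]}
    - {"translation": [0, -3.3, 11.7], "dr": [0, 0, 0]}
    - {"translation": [0, -3.3, 11.7], "dr": [0, 0, 0]}

```text
clock: 11.67
ee_pos: [0.4823, 0.158, 0.0762]
eef_rot: [1.975, 1.98, 0.442]
contact_force: [-6.7, -1.4, 17.9]
gripper_width: 0.003
```

Call:
carry_out:
  commands:
    - {"translation": [0, 0, 0], "dr": [0, 0, 0]}
    - {"translation": [0, 0, 0], "dr": [0, 0, 0]}
    - {"translation": [0, 0, 0], "dr": [0, 0, 0]}

```text
clock: 11.92
ee_pos: [0.4823, 0.158, 0.0764]
eef_rot: [1.975, 1.979, 0.442]
contact_force: [-6.5, -0.5, 18.1]
gripper_width: 0.004
```

Run:
```python
from h import *
s=sense();print((s["ee_pos"]-[.515,.1575,0])*1000,s["contact_force"],s["ft_torque"],s["qpos"].round(3))
snap('scene','s5.png',(205,180,295,270),6.6)
```

```text
[-32.66948448   0.51233314  76.3548889 ] [-6.469625   -0.49775917 18.11808997] [-0.2008992   0.12607269 -0.06876923] [ 0.25  -0.008 -0.819  0.332 -0.106  0.225]
```

View pics/s5.png

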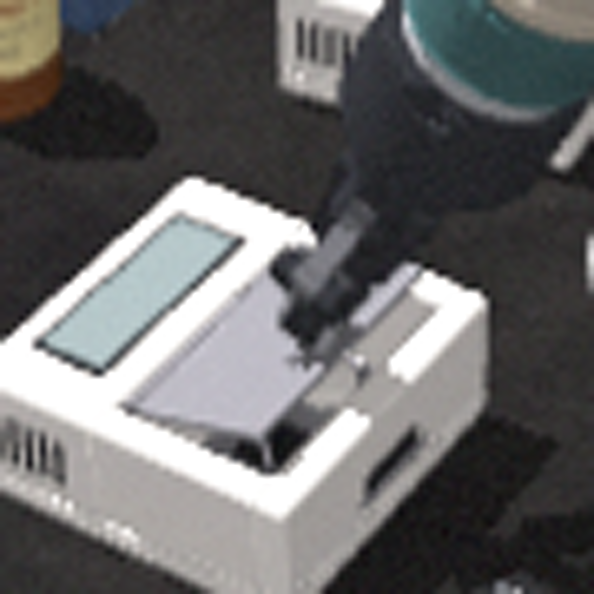

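Run:
```python
from h import *
get=lambda n:cv2.imread(f"pics/raw_{n}.png")
cv2.imwrite("pics/raw_w6.png",get_image("wrist")[:,:,::-1]); 
s=sense();print((s["ee_pos"]-[.515,.1575,0])*1000,s["contact_force"])
def cr(n,x,y,w=133,h=100): return cv2.resize(get(n)[y:y+h,x:x+w],(400,300),interpolation=cv2.INTER_CUBIC)
a=np.hstack([cr("w3",185,175,100*4//3),cr("s3",205,195,93,70)]);b=np.hstack([cr("w6",170,140,160,120),cr("s5",205,195,93,70)])
cv2.imwrite("pics/comp.png",np.vstack([a,b]))
```

```text
[-32.64622254   0.49303402  76.39155228] [-7.09859474  0.34114761 17.41490639]
```

View pics/comp.png

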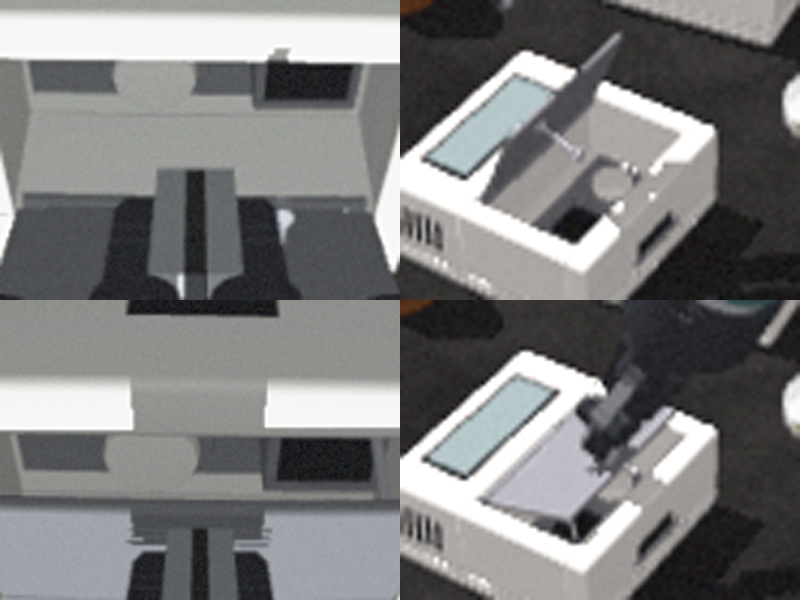

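Run:
```python
from h import *
o=np.array([.515,.1575,0]); c=camera_model("scene")
def cover_hit(u,v,th):  # underside plane of cover
    e,d=ray(c,u,v); e=e-o; n=np.array([np.sin(th),0,np.cos(th)]); p0=np.array([.010,0,.058])-.002*n
    return ((e+d*(n@(p0-e))/(n@d))*1000).round(1)
for p in [(237.6,224.2),(246.9,231.2)]:
    print("underside",cover_hit(*p,1.2),[ (onz(c,*p,z)*1000-o*1000).round(1).tolist() for z in(.052,.06,.08)])
for p in [(575,520),(580,535),(632,472)]:
    q=(205+(p[0]-400)*93/400,195+(p[1]-300)*70/300); print(p,cover_hit(*q,.25),[(onz(c,*q,z)*1000-o*1000).round(1).tolist() for z in(.03,.052,.06)])
# wrist w3 blob: camera from TCP pose at that time
T=R.from_rotvec([1.977,1.983,.438]); now=camera_model("wrist"); s=sense(); Tn=R.from_rotvec(s["eef_rot"])
cw=dict(now); cw["eye"]=np.array([.4343,.1574,.1257])+T.apply(Tn.inv().apply(now["eye"]-s["ee_pos"])); cw["rotation"]=(T*Tn.inv()*R.from_rotvec(now["rotation"])).as_rotvec()
for p in [(280,249),(300,245),(278,192)]:
    e,d=ray(cw,*p,True); e=e-o
    n=np.array([np.sin(1.2),0,np.cos(1.2)]);p0=np.array([.010,0,.058])-.002*n
    print("w3",p,((e+d*(n@(p0-e))/(n@d))*1000).round(1),((e+d*(.052-e[2])/d[2])*1000).round(1))
```

```text
underside [-3.9 14.4 88.3] [[21.0, -20.4, 52.0], [15.5, -12.7, 60.0], [1.8, 6.5, 80.0]]
underside [ 46.9 -99.7 -42.4] [[-13.6, -10.6, 52.0], [-18.7, -3.0, 60.0], [-31.5, 15.9, 80.0]]
(575, 520) [-53.2  54.1  72.1] [[-27.8, 17.0, 30.0], [-41.1, 36.4, 52.0], [-45.9, 43.5, 60.0]]
(580, 535) [-63.5  64.7  74.7] [[-37.0, 25.8, 30.0], [-50.0, 45.0, 52.0], [-54.8, 51.9, 60.0]]
(632, 472) [-59.5   6.5  73.7] [[-33.5, -35.0, 30.0], [-46.6, -14.1, 52.0], [-51.4, -6.5, 60.0]]
w3 (280, 249) [ 3.  27.4 70.5] [29.1 30.7 52. ]
w3 (300, 245) [ 5.2 46.4 64.8] [22.8 50.1 52. ]
w3 (278, 192) [ 51.1  37.1 -53.2] [-49.5  23.   52. ]
```

The composite shows a thin rod standing off the cover's underside, near y +25 (top right, (540,125)–(580,155)). The cover seems held at about 0.25 rad. I'll ease up a little and read the unloaded force and moment.

Call:
carry_out:
  commands:
    - {"translation": [0, 3, -7], "dr": [0, 0, 0]}
    - {"translation": [0, 3, -7], "dr": [0, 0, 0]}
    - {"translation": [0, 3, -7], "dr": [0, 0, 0]}

```text
clock: 12.27
ee_pos: [0.4798, 0.1577, 0.0817]
eef_rot: [1.978, 1.982, 0.437]
contact_force: [0.8, 0.6, 1.7]
gripper_width: 0.0
```

```bash
cat > ang.py <<'E'
from h import *
# cover angle from the free edge in the scene picture: print candidate edge rows along the line y=+45
s=sense();print((s["ee_pos"]-[.515,.1575,0])*1000,s["contact_force"].round(2),s["ft_torque"].round(3),(R.from_rotvec(s["eef_rot"]).as_matrix()[:,2]).round(3))
E
python3 ang.py
```

```text
[-35.17790063   0.15361576  81.68879812] [0.8  0.55 1.66] [ 0.014 -0.01  -0.022] [ 0.422 -0.    -0.907]
```

Run:
```python
from h import *
g=cv2.cvtColor(cv2.imread("pics/raw_w6.png"),cv2.COLOR_BGR2GRAY)
print("w6");print(g[190:224:2,172:324:4])
g=cv2.cvtColor(cv2.imread("pics/raw_s3.png"),cv2.COLOR_BGR2GRAY)
print("s3");print(g[216:246,230:266])
```

```text
w6
[[248 248 248 248 248 248 248 248 248 248 248 248 248 143 144 143 145 144
  144 142 144 144 148 142 146 144 250 248 248 248 247 247 247 247 247 247
  247 247]
 [148 150 150 152 152 155 155 158 159 156 161 160 157 139 138 140 138 139
  139 142 141 143 139 143 143 143 142 141 142 143 142 140 139 141 142 141
  142 141]
 [109 125  84  81  84  82  83  80  90  85 101 136 143 140 135 133 131 133
  128 114 106 105 105 103 112 112 111 117 112 117 116 116 114 114 116 119
  117 128]
 [111 133  83  78  77  79  80  80  81  82 119 149 146 145 146 147 148 145
  143 117  81  79  85  83  82  81  63  84  23  34  26  32  20  17  24  34
   34 107]
 [111 145  83  79  84  84  79  85  82  84 119 150 147 145 147 148 145 150
  150 121  80  79  78  84  83  82  63  85  25  32  26  24  26  29  30  32
   32 108]
 [111 148  79  82  82  79  83  83  82  80 131 147 144 148 147 145 147 146
  146 122  84  83  79  79  82  82  65  81  33  27  25  28  27  24  27  28
   28 105]
 [111 143  79  82  79  82  84  80  79  77 135 145 145 145 145 144 145 147
  146 134  80  82  79  86  79  81  65  78  23  30  30  30  29  31  27
[... 1101 characters left out ...]
 106 109  97 102
  104  90]
 [ 76  74 102 106 108 108 115 117 123 122 124 129 122 133 133 132 131 132
  135 130 135 132 130 135 133 132 134 130 133 137 132 137 134 133 136 136
  135  99]
 [ 87  85  81  81  78  77  82  77  79  79  77  81  80  77  82  81  78  78
   85  80  81  78  82  82  92  92  89  94  86  89  95  94  90  91  88  90
   84  78]
 [111 106 102 104 100  99  98  93  95  93  90  90  88  86  88  89  84  86
   86  86  86  85  85  87  84  82  81  86  83  87  84  85  83  84  83  84
   84  88]]
s3
[[195 194 194 ...  43  42  42]
 [195 193 196 ...  42  44  41]
 [193 195 193 ... 152  60  44]
 ...
 [152 155 156 ... 155 155 149]
 [152 156 153 ... 155 151 153]
 [235 159 158 ... 154 154 153]]
```

Run:
```python
from h import *
o=np.array([.515,.1575,0])
now=camera_model("wrist"); s=sense(); Tn=R.from_rotvec(s["eef_rot"]); T=R.from_rotvec([1.975,1.979,.442])
cw=dict(now); cw["eye"]=np.array([.4823,.158,.0764])+T.apply(Tn.inv().apply(now["eye"]-s["ee_pos"])); cw["rotation"]=(T*Tn.inv()*R.from_rotvec(now["rotation"])).as_rotvec()
im=cv2.imread("pics/raw_w6.png"); g=cv2.cvtColor(im,cv2.COLOR_BGR2GRAY)
r=g[203,205:256].astype(int); print(r)
for z in (.036,.041,.046,.056,.066):
    a,b=[(onz(cw,u,203,z,True)-o)*1000 for u in (212,248.5)]; print(z,a.round(1),b.round(1),(b-a)[1].round(1))
for nm,p in [("free edge",(250,220)),("block y-",(275,203)),("block y+",(322,203)),("block rear top",(300,213)),("floor rear",(260,210)),("rearwall",(260,219))]:
    print(nm,[((onz(cw,*p,z,True)-o)*1000).round(1).tolist() for z in (.03,.04,.052,.06,.07)])
S=cv2.cvtColor(cv2.imread("pics/raw_s3.png"),cv2.COLOR_BGR2GRAY)
np.set_printoptions(linewidth=250,threshold=10**6); print(S[218:240,232:266])
```

```text
[ 82  85  79  83  80  83 102 136 146 148 147 142 145 148 148 148 143 145
 143 144 148 143 147 148 148 142 144 149 148 143 146 141 146 148 146 148
 146 147 145 146 144 146 147 139 103  80  81  79  85  86  83]
0.036 [-22.6 -24.4  36. ] [-22.8   0.1  36. ] 24.5
0.041 [-27.9 -23.5  41. ] [-28.    0.1  41. ] 23.6
0.046 [-33.1 -22.6  46. ] [-33.2   0.2  46. ] 22.7
0.056 [-43.5 -20.7  56. ] [-43.6   0.2  56. ] 20.9
0.066 [-53.9 -18.9  66. ] [-54.    0.3  66. ] 19.2
free edge [[1.6, 1.2, 30.0], [-10.0, 1.1, 40.0], [-24.0, 1.1, 52.0], [-33.3, 1.1, 60.0], [-45.0, 1.1, 70.0]]
block y- [[-16.5, 18.6, 30.0], [-26.9, 17.4, 40.0], [-39.4, 15.9, 52.0], [-47.7, 14.9, 60.0], [-58.1, 13.6, 70.0]]
block y+ [[-16.3, 52.3, 30.0], [-26.8, 48.8, 40.0], [-39.2, 44.4, 52.0], [-47.6, 41.6, 60.0], [-58.0, 38.0, 70.0]]
block rear top [[-5.9, 37.6, 30.0], [-17.1, 35.1, 40.0], [-30.4, 32.0, 52.0], [-39.3, 29.9, 60.0], [-50.5, 27.4, 70.0]]
floor rear [[-9.3, 8.3, 30.0], [-20.2, 7.8, 40.0], [-33.3, 7.1, 52.0], [-42.0, 6.7, 60.0], [-52.9, 6.2, 70.0]]
rearwall [[0.5, 8.6, 30.0], [-11.1, 8.0, 40.0], [-25.0, 7.4, 52.0],
[... 2399 characters left out ...]
228]
 [ 89 121 146 154 158 155 153 151 153 153 155 161 162 160 149 105  84  90 129 151 161 162 162 160 160 152 114 160 117 157 159 212 226 161]
 [113 148 152 153 153 154 151 154 153 155 161 164 162 147 107  87  88 104 154 162 161 161 160 162 163 160 151  87  90 142 159 161 162 163]
 [147 152 156 153 154 153 155 154 158 160 160 162 161 116  89  88  90 109 160 164 161 164 165 162 161 163 164  94 125 155 161 162 164 163]
 [153 151 154 155 153 153 151 155 162 164 162 158 124  91  87  85  83 109 165 161 162 163 165 165 163 167 159 128 153 159 164 165 162 165]
 [154 155 154 154 149 152 154 163 161 160 161 125  92  87  86  86  89  95 157 169 172 170 174 175 174 163 153 160 163 160 162 160 166 169]]
```

Call:
carry_out:
  commands:
    - {"translation": [0, 16, -5], "dr": [0, 0, 0]}
    - {"translation": [0, 32, -10], "dr": [0, 0, 0]}
    - {"translation": [0, 53, -7], "dr": [0, 0, 0]}
    - {"translation": [0, 77, -1], "dr": [0, 0, 0]}
    - {"translation": [0, 77, -1], "dr": [0, 0, 0]}
    - {"translation": [0, 77, -1], "dr": [0, 0, 0]}
    - {"translation": [0, 77, -1], "dr": [0, 0, 0]}
    - {"translation": [0, 77, -1], "dr": [0, 0, 0]}
    - {"translation": [0, 77, -1], "dr": [0, 0, 0]}
    - {"translation": [0, 77, -1], "dr": [0, 0, 0]}

```text
clock: 13.1
ee_pos: [0.5478, 0.1579, 0.1145]
eef_rot: [1.978, 1.984, 0.436]
contact_force: [0.3, -0.1, 0.2]
gripper_width: 0.001
```

```bash
python3 ang.py
python3 - <<'E'
from h import *
np.set_printoptions(linewidth=250,threshold=10**6)
S=get_image("scene")[:,:,::-1]; cv2.imwrite("pics/raw_s6.png",S); S=cv2.cvtColor(S,cv2.COLOR_BGR2GRAY)
A=cv2.cvtColor(cv2.imread("pics/raw_s3.png"),cv2.COLOR_BGR2GRAY)
d=cv2.absdiff(A,S)[190:270,195:300]>40
ys,xs=np.nonzero(d); print("changed px",len(xs),(xs.min()+195,xs.max()+195,ys.min()+190,ys.max()+190) if len(xs) else "")
print(S[218:234,232:252])
W=get_image("wrist")[:,:,::-1]; cv2.imwrite("pics/raw_w7.png",W)
E
```

```text
[ 32.76874393   0.41869717 114.54284614] [ 0.33 -0.06  0.19] [-0.01   0.408 -0.052] [ 0.42  -0.    -0.907]
changed px 233 (np.int64(204), np.int64(278), np.int64(190), np.int64(269))
[[194 194 193 194 194 195 153  95  91  78  72  76  78  79  76  71  80  92 153 193]
 [193 195 194 195 194 155 105  90  79  72  76  77  74  73  78  77  83 119 164 168]
 [195 193 195 193 153 106  85  82  75  76  74  74  78  77  75  85 115 160 168 169]
 [193 195 194 153 108  88  78  73  76  78  75  76  75  73  85 112 148 167 167 169]
 [192 193 158 107  85  78  75  78  74  76  74  76  76  84 112 147 155 169 166 168]
 [192 175 138  88  75  75  75  75  74  75  74  76  86 111 145 153 153 167 165 166]
 [172 151 100  78  77  78  73  75  79  76  82  88 107 145 154 152 154 168 169 169]
 [150 106  77  72  75  73  78  77  74  78  88 109 146 153 152 155 149 169 167 171]
 [102  82 103  75  77  77  76  78  78  88 112 145 151 154 152 151 152 166 169 168]
 [ 86 114 110  75  75  75  77  79  90 109 145 155 154 154 152 151 152 167 169 169]
 [ 96 119 148 103  73  79  79  86 108 147 153 152 153 154 154 151 150 167 165 169]
 [ 82  88 108 115 179  79  86 108 146 154 152 155 154 151 152 151 154 159 177 168]
 [ 76  73  76  89 142 204 118 146 153 153 151 152 154 148 153 157 160 160 164 164]
 [ 77  73  76  80  96 150 179 139 154 153 152 153 155 153 155 160 163 162 161 123]
 [ 75  74  80  88 122 144 154 140 136 126 155 153 151 157 158 162 164 160 123  92]
 [ 75  81  88 123 151 152 148 149 139 136 140 135 156 159 163 161 164 125  93  86]]
```

Run:
```python
from h import *
o=np.array([.515,.1575,0]); c=camera_model("wrist"); 
f=192/np.tan(np.radians(c["fovy"])/2); Rm=R.from_rotvec(c["rotation"])
def proj(p):
    d=Rm.inv().apply(np.array(p)/1000+o-c["eye"]); r=np.hypot(d[0],d[1]); a=np.arctan2(r,d[2]); return np.array([c["cx"],c["cy"]])+f*a*d[:2]/r
th=1.2
def cov(l,y,h=-2): return [10-l*np.cos(th)+h*np.sin(th),y,58+l*np.sin(th)+h*np.cos(th)]
for l,y in [(62,-55),(62,55),(5,-55),(5,55),(33,14),(62,0)]: print(l,y,proj(cov(l,y)).round(1))
g=cv2.cvtColor(cv2.imread("pics/raw_w7.png"),cv2.COLOR_BGR2GRAY)
np.set_printoptions(linewidth=250,threshold=10**6)
print(g[150:330:5,150:360:6])
```

```text
62 -55 [128.8 178. ]
62 55 [367.4 178.5]
5 -55 [162.  147.7]
5 55 [334.9 148. ]
33 14 [274.6 159.3]
62 0 [247.8 177.6]
[[241 243  66  62  60  61  65  65  61  65  61  63  61  64  64  65  65  61  62  65  64  65  64  65  60  64  63  66  64  98 111  83 243 240 240]
 [197  93  65  64  64  61  64  64  68  64  65  65  68  67  67  64  65  66  62  63  63  58  67  66  64  65  66  64  62  66  63  89 244 239 209]
 [129  64  65  66  66  64  62  65  63  61  63  62  63  66  61  62  63  63  68  65  62  66  65  63  69  64  65  65  64  65  66  92  64 230  46]
 [ 62  61  63  65  66  68  64  64  63  67  64  62  63  66  62  61  65  67  62  64  65  66  66  65  64  66  67  66  62  65  67  99  63  57  50]
 [ 65  60  63  66  64  64  64  64  65  64  67  60  64  57  64  63  64  63  67  65  65  63  62  62  64  62  63  66  62  61  74 102 100  64  62]
 [ 63  65  62  62  64  66  64  60  66  65  66  61  63  66  63  68  65  68  66  70  63  64  61  64  63  65  66  60  62  64  67  68  73  68  64]
 [ 79  79  80  76  72  75  74  73  72  71  67  75  71  73  73  72  70  70  66  67  70  66  63  70  69  68  64  63  66  65  
[... 3467 characters left out ...]
46  42  52  53  50  36  29  29  30  35  30  29  34  67  66  31  39  32  33  30  31  29  31  55  51  60  43  45  41  26  33  29]
 [ 23  46  41  34  35  54  58  52  22  35  29  30  29  32  34  27 107 121  35  23  33  26  34  35  32  25  48  52  52  35  46  44  42  32  33]
 [ 35  48  42  44  33  36  62  53  20  35  36  36  34  40  26  31 112 125  24  31  34  29  33  30  27  32  51  60  50  30 128  99  42  45  31]
 [ 41  40  36  29  27  36  43  49  26  26  32  31  35  30  27  33 120 117  29  33  25  26  33  34  25  28  29  64  36  39  30 123 108  46  39]
 [ 42  36  32  34  32  36  46  30  34  28  25  30  25  30  22  31 115 117  29  26  29  30  22  31  32  30  32  65  35  32  30  24  56  40  39]]
```

Run:
```python
from h import *
np.set_printoptions(linewidth=250,threshold=10**6)
o=np.array([.515,.1575,0]); c=camera_model("scene"); th=1.2
n=np.array([np.sin(th),0,np.cos(th)]); p0=np.array([.010,0,.058])-.002*n
for p in [(233,227.5),(236.5,229.5),(243,233)]:
    e,d=ray(c,*p); e=e-o; print(p,((e+d*(n@(p0-e))/(n@d))*1000).round(1),[(onz(c,*p,z)*1000-o*1000).round(1).tolist() for z in(.05,.06,.08,.1)])
g=cv2.cvtColor(cv2.imread("pics/raw_w7.png"),cv2.COLOR_BGR2GRAY)
print(g[144:186:2,316:352]); print(g[180:190,240:262])
for p in [(325,150),(337,160),(341,170),(252,185)]:
    cw=camera_model("wrist"); e,d=ray(cw,*p,True); e=e-o; print(p,((e+d*(n@(p0-e))/(n@d))*1000).round(1),((e+d*(.06-e[2])/d[2])*1000).round(1))
```

```text
(233, 227.5) [-7.1 37.8 96.4] [[25.0, -5.6, 50.0], [18.1, 3.8, 60.0], [4.3, 22.5, 80.0], [-9.6, 41.2, 100.0]]
(236.5, 229.5) [ 7.9  3.4 57.9] [[13.2, -4.0, 50.0], [6.5, 5.4, 60.0], [-7.0, 24.0, 80.0], [-20.5, 42.7, 100.0]]
(243, 233) [ 39.3 -69.5 -22.9] [[-7.8, -1.7, 50.0], [-14.3, 7.6, 60.0], [-27.2, 26.2, 80.0], [-40.2, 44.8, 100.0]]
[[122 124 124 123 122 125 125 126 125 127 126 127 127 125 128 112 103  96  96  94  82 124 155 166 163 176 240 242 241 241 240 240 240 240 240 240]
 [ 70  75  73  73  74  72  69  73  73  76  77  79  78  78  77  80  93  99  99  90  90 138 161 161 162 210 240 241 241 240 241 241 239 240 240 238]
 [ 79  79  76  77  76  82  82  81  78  77  82  75  74  74  75  74  88  95  98  82  92 140 164 167 164 226 243 241 241 240 240 240 240 239 240 239]
 [ 62  62  64  67  66  93  99  99  98  96  98 104 112 112 111 112 115 115 100  82  83  97 120 118 137 223 243 241 240 240 240 240 240 240 240 239]
 [ 68  69  64  64  67  65  59  69  62  62  65  66  64  64  64  63  60  64  68  72  86  93  95 102 163 234 243 241 241 241 240 240 240 240 239 238]
 [ 67  70  64  64  64  59  
[... 2722 characters left out ...]
3 122 121 117 120 119  82  76  77  80  77  79  73  78  75]
 [ 74  73  75  76  73  76  70  80 127 134 125 134 131  87  75  74  77  73  74  73  69  77]
 [ 75  72  73  70  75  72  69  82 131 139 138 136 135  80  72  72  70  76  74  74  72  74]
 [ 96  94  93  92  95  90  95  99 144 148 145 148 145  90  82  85  86  81  84  81  84  81]
 [145 145 144 143 143 146 145 145 161 161 159 162 155 132 130 126 125 127 127 130 129 129]
 [163 164 162 165 165 163 162 161 164 164 163 161 167 164 165 164 163 162 165 164 161 163]]
(325, 150) [ 4.2 46.9 67.4] [ 9.5 49.3 60. ]
(337, 160) [-3.7 48.4 87.6] [17.4 59.  60. ]
(341, 170) [-10.   45.5 104. ] [25.9 63.5 60. ]
(252, 185) [-17.6   1.8 123.4] [40.1  2.5 60. ]
```

Since the earlier closing attempt, the small rod on the cover's underside has moved sideways: the bracket went from y about 14–25 to about 40. So it's a movable latch part. I'll close again, slowly, following the arc at the ribs.

Call:
carry_out:
  commands:
    - {"translation": [0, -18, -6], "dr": [0, 0, 0]}
    - {"translation": [0, -23, -7.5], "dr": [0, 0, 0]}
    - {"translation": [0, -28, -8.6], "dr": [0, 0, 0]}
    - {"translation": [0, -33, -8.6], "dr": [0, 0, 0]}
    - {"translation": [0, -38, -8.5], "dr": [0, 0, 0]}
    - {"translation": [0, -43, -8], "dr": [0, 0, 0]}
    - {"translation": [0, -48, -6.5], "dr": [0, 0, 0]}
    - {"translation": [0, -53, -5], "dr": [0, 0, 0]}
    - {"translation": [0, -57, -3], "dr": [0, 0, 0]}
    - {"translation": [0, -61, 0], "dr": [0, 0, 0]}
    - {"translation": [0, -65, 2.6], "dr": [0, 0, 0]}
    - {"translation": [0, -65, 2.6], "dr": [0, 0, 0]}

```text
clock: 14.2
ee_pos: [0.4894, 0.1576, 0.0838]
eef_rot: [1.979, 1.985, 0.434]
contact_force: [0.4, 0.2, 0.2]
gripper_width: -0.004
```

```bash
python3 ang.py
python3 - <<'E'
from h import *
np.set_printoptions(linewidth=250,threshold=10**6)
W=get_image("wrist")[:,:,::-1]; cv2.imwrite("pics/raw_w8.png",W); g=cv2.cvtColor(W,cv2.COLOR_BGR2GRAY)
print(g[180:236:2,264:340:2])
S=get_image("scene")[:,:,::-1]; cv2.imwrite("pics/raw_s8.png",S); S=cv2.cvtColor(S,cv2.COLOR_BGR2GRAY)
print(S[232:262,228:262])
E
```

```text
[-2.56071230e+01  5.67423874e-02  8.38391722e+01] [0.42 0.2  0.23] [0.091 0.277 0.035] [ 0.419 -0.    -0.908]
[[ 79  78  81  75  77  62  59  73  77  74  26  34  21  31  36  25  23  24  22  26  25  30  19  19  20  29  21  60  81 100 105  99 104 103 102 103 106 105]
 [ 76  74  81  76  78  61  60  75  74  67  25  20  31  30  14  25  27  22  31  24  19  28  27  25  32  25  32  20  46  97 104 103 106 105 102 105 103 105]
 [ 79  78  79  76  76  67  59  74  82  52  30  32  21  30  28  24  28  33  24  30  22  24  19  27  22  31  26  33  42  95 106 103 107 102 104 105 105 107]
 [ 77  76  73  75  80  69  60  76  79  40  27  30  36  27  29  24  28  28  30  22  14  22  26  31  29  33  22  23  44  95 104 104 106 104 106 108 104 104]
 [ 78  77  76  81  76  74  63  78  74  35  11  33  33  27  26  21  24  29  19  28  17  31  29  23  20  22  22  22  55  90 108 105 104 105 106 103 105 102]
 [ 79  78  77  77  77  73  64  80  74  33  30  26  24  24  32  23  29  23  21  29  34  25  31  28  30  24  33  32  70  89 107  98 104 105 105 101 107 104]
 [ 78  76  75  79  78  76  66  76  75  33  25  22  28  20  3
[... 6821 characters left out ...]
143]
 [169 165 170 168 166 166 165 168 168 166 167 167 167 170 168 182 217 237 252 254 236 172 155 156 154 154 151 150 150 153 150 148 159 141]
 [167 168 167 168 166 166 167 169 169 170 169 167 168 167 170 177 173 181 210 221 178 153 152 154 153 152 155 154 153 152 154 149 150 149]
 [165 167 167 168 170 169 167 165 167 168 169 166 167 166 168 174 175 170 172 175 163 155 154 154 152 154 151 152 152 152 155 161 151 153]
 [170 167 167 168 166 168 167 170 168 163 166 165 169 170 168 175 173 171 172 171 163 153 153 154 157 155 152 153 153 153 147 158 155 107]
 [167 166 167 168 166 166 168 167 168 168 165 169 170 170 166 178 177 171 172 171 164 152 151 151 153 156 154 152 152 151 157 155 109  52]]
```

Call:
carry_out:
  commands:
    - {"translation": [0, -2.5, 1.2], "dr": [0, 0, 0]}
    - {"translation": [0, -4, 3.2], "dr": [0, 0, 0]}
    - {"translation": [0, -5.5, 5.2], "dr": [0, 0, 0]}
    - {"translation": [0, -5.5, 5.2], "dr": [0, 0, 0]}

```text
clock: 14.63
ee_pos: [0.488, 0.1577, 0.078]
eef_rot: [1.978, 1.983, 0.437]
contact_force: [0.5, -0.2, 2.6]
gripper_width: 0.002
```

Call:
carry_out:
  commands:
    - {"translation": [0, -1.3, 1.5], "dr": [0, 0, 0]}
    - {"translation": [0, -2, 2.6], "dr": [0, 0, 0]}
    - {"translation": [0, -2, 2.6], "dr": [0, 0, 0]}

```text
clock: 14.88
ee_pos: [0.488, 0.1578, 0.0757]
eef_rot: [1.977, 1.983, 0.438]
contact_force: [-2.8, -0.1, 7.3]
gripper_width: -0.001
```

Run:
```python
import cv2,numpy as np
np.set_printoptions(linewidth=250,threshold=10**6)
for n in("s3","s6","s8"):
    print(n);print(cv2.cvtColor(cv2.imread(f"pics/raw_{n}.png"),cv2.COLOR_BGR2GRAY)[240:252,236:254])
g=lambda n:cv2.cvtColor(cv2.imread(f"pics/raw_{n}.png"),cv2.COLOR_BGR2GRAY)
print("w3 underside");print(g("w3")[236:256:2,266:312:2])
```

```text
s3
[[153 156 160 159 161 160 123  97  87  91  86  88  83  85 119 170 171 174]
 [156 159 165 160 161 124  93  87  83  75  86  90  84  86  93 117 128 160]
 [159 163 163 161 122  91  89  82  85  71  88  85  81  84  88  91  98 108]
 [160 160 161 124  91  86  88  85  65  44  51  56  74  83  88  87  92 102]
 [162 160 123  89  87  85  86  63  35  23  23  27  42  53  75  85  92 106]
 [162 123  91  90  81  87  65  25  22  22  25  27  29  27  43  66 202 153]
 [122  92  88  85  81  61  37  17  16  24  19  26  23  21  36 170 254 253]
 [ 92  87  85  86  67  34  23  24  26  21  28  19  21  32 169 254 255 255]
 [236 111  90  84  49  18  27  17  19  25  26  23  36 165 254 255 255 255]
 [254 253 253 179  81  56  35  26  23  26  30  34 165 254 255 255 255 255]
 [255 255 255 254 253 217  94  59  28  25  34 165 254 255 255 255 255 255]
 [255 255 255 255 255 254 254 224 104  78 130 254 255 255 255 255 255 251]]
s6
[[154 154 159 161 161 162 127  92  87  85  86  86  85  88 121 168 172 176]
 [155 159 162 161 160 124  92  88  82  77  86  88  82  88  94 114 127 159]
 [161 161 163 160 121  93  88  86  85  74  
[... 1875 characters left out ...]
4 106 125 127 125 119 131 145 128]
 [ 33  42  37  39  63  94 106  99  90  91  92  94  90  89  92  94  94  90  94  89 106 148 158]
 [ 37  37  41  43  34  64 117 116  90  90  89  88  96  90  91  91  91 121  99  97 123 151 216]
 [ 36  39  37  36  40  69 214 214 135  75  77  81  80  79  79  82  79  89  82  81  81 102 241]
 [ 40  45  42  38  37  54 205 215 153  80  80  81  80  79  80  79  79  81  78  82  82  84 245]
 [ 47  50  46  43  46  48 179 172  80  85  83  83  79  81  81  80  83  82  78  82  81  77 208]
 [ 41  41  40  38  33  32 156 108  80  81  78  78  82  79  78  82  81  81  77  80  81  75 127]
 [ 37  47  40  44  43  44 129  95  75  80  81  78  79  79  81  80  80  82  80  79  80  78  76]]
```

The rod is real, and its place on the cover changes with time even with nothing touching it. So it's a slider that meets the latch block (y 16–46) and holds the cover at 0.25. I'll measure its y over time from the pictures already taken.

```bash
python3 - <<'E'
from h import *
np.set_printoptions(linewidth=250,threshold=10**6)
o=np.array([.515,.1575,0]); c=camera_model("scene"); th=1.2
n=np.array([np.sin(th),0,np.cos(th)]); p0=np.array([.010,0,.058])-.002*n
g=lambda k:cv2.cvtColor(cv2.imread(f"pics/raw_{k}.png"),cv2.COLOR_BGR2GRAY)
print(g("s2")[214:236,230:256])
def hit(p):
    e,d=ray(c,*p); e=e-o; return ((e+d*(n@(p0-e))/(n@d))*1000).round(1)
A=g("s3")
T=A[222:227,235:240]
for k in("s2","s3","s6"):
    r=cv2.matchTemplate(g(k)[212:240,225:258],T,cv2.TM_CCOEFF_NORMED); _,v,_,l=cv2.minMaxLoc(r); p=(225+l[0]+1.5,212+l[1]+2); print(k,round(v,2),p,hit(p))
E
python3 ang.py
```

```text
[[174 197 197 188 176 171 153 170 220 252 255 255 254 235 158  87  79  67  66  64  63  63  90 126 125 127]
 [196 196 198 197 198 198 186 175 149 169 203 230 222 163  87  79  76  55  55  64  63  70 109 126 128 129]
 [197 197 199 197 198 197 197 194 189 175 153 173 132  88  76  77  74  41  44  55  75 116 119 123 123 129]
 [197 197 198 196 199 197 196 197 193 170 173 126  82  75  80  79  77  49  38  46  84 117 127 118 118 108]
 [197 197 194 199 196 195 198 195 198 165 125  83  75  77  77  75  76  70  50  46  75  97 117 125 121  81]
 [198 195 198 197 196 198 197 197 174 121  86  76  76  78  77  77  77  75  82  69  62  75  96 106  92  68]
 [199 198 197 196 197 197 194 170 117  80  78  75  74  76  75  76  79  86 114 152 102  72  74  76  59  67]
 [195 196 199 197 195 192 172 115  80  93  76  78  77  77  78  76  88 112 147 160 121  51  54  48  45  58]
 [196 198 198 195 193 168 112  84 104 116  82  77  74  77  75  88 113 148 154 144  96  38  41  34  35  41]
 [199 196 195 180 161 110  78  86 115 117 103  79  76  79  90 111 144 156 148 113  58  39  36  39  37  33]
 [195 195 211 152 107  80  78 
[... 774 characters left out ...]
54 155 153 162 146 144 164 150 113 126 145 169 182]
 [ 77  73  78  78  82  89 127 150 157 154 155 155 154 158 151 160 160 161 161 150 105  87  94 103 131 143]
 [ 76  72  79  82  92 123 150 155 154 153 157 156 155 154 158 163 165 164 147 105  90  87  87  94 102 108]
 [ 76  79  85  89 121 152 155 157 156 155 156 156 152 160 164 164 165 148 107  89  89 118 153 147 149 149]
 [ 74  80  89 123 150 156 157 156 156 155 152 154 158 162 164 162 151 104  91  89 130 154 164 163 164 163]]
s2 0.89 (237.5, 223) [-7.4 19.5 97.3]
s3 1.0 (236.5, 224) [-7.3 23.6 97.1]
s6 0.91 (232.5, 228) [-7.  39.8 96.3]
[-27.0390176    0.34067178  75.68444357] [-2.82 -0.15  7.26] [-0.093  0.425 -0.052] [ 0.422 -0.    -0.906]
```

Call:
carry_out:
  commands:
    - {"translation": [0, 5, -6.5], "dr": [0, 0, 0]}
    - {"translation": [0, 28, -18], "dr": [0, 0, 0]}
    - {"translation": [0, 43, -18], "dr": [0, 0, 0]}
    - {"translation": [0, 70, -9], "dr": [0, 0, 0]}
    - {"translation": [0, 70, -9], "dr": [0, 0, 0]}
    - {"translation": [0, 70, -9], "dr": [0, 0, 0]}
    - {"translation": [0, 70, -9], "dr": [0, 0, 0]}
    - {"translation": [0, 70, -9], "dr": [0, 0, 0]}
    - {"translation": [0, 70, -9], "dr": [0, 0, 0]}

```text
clock: 15.63
ee_pos: [0.5456, 0.1578, 0.112]
eef_rot: [1.978, 1.985, 0.435]
contact_force: [-0.1, 0.2, 0.9]
gripper_width: 0.004
```

```bash
cat > pin.py <<'E'
from h import *
import sys
o=np.array([.515,.1575,0]); c=camera_model("scene"); th=1.2
n=np.array([np.sin(th),0,np.cos(th)]); p0=np.array([.010,0,.058])-.002*n
T=cv2.cvtColor(cv2.imread("pics/raw_s3.png"),cv2.COLOR_BGR2GRAY)[220:229,233:242]
for i in range(int(sys.argv[1])):
    t=sense()["clock"]; S=get_image("scene")
    if i%4 and i<int(sys.argv[1])-1: continue
    g=cv2.cvtColor(S,cv2.COLOR_RGB2GRAY); r=cv2.matchTemplate(g[208:244,218:262],T,cv2.TM_CCOEFF_NORMED); _,v,_,l=cv2.minMaxLoc(r)
    p=(218+l[0]+3.5,208+l[1]+4); e,d=ray(c,*p); e=e-o; print(round(t,2),round(v,2),p,((e+d*(n@(p0-e))/(n@d))*1000).round(1))
cv2.imwrite("pics/raw_s9.png",S[:,:,::-1])
E
python3 pin.py 13; python3 ang.py
```

```text
15.63 0.91 (232.5, 228) [-7.  39.8 96.3]
15.83 0.91 (232.5, 228) [-7.  39.8 96.3]
16.03 0.91 (232.5, 228) [-7.  39.8 96.3]
16.23 0.91 (232.5, 228) [-7.  39.8 96.3]
[ 32.43382912   0.50618993 113.1225096 ] [0.69 0.24 0.65] [0.055 0.409 0.016] [ 0.422  0.    -0.907]
```

Run:
```python
from h import *
o=np.array([.515,.1575,0]); now=camera_model("wrist"); s=sense(); Tn=R.from_rotvec(s["eef_rot"]); f=192/np.tan(np.radians(now["fovy"])/2)
def cam(pos,rv):
    T=R.from_rotvec(rv); return np.array(pos)+T.apply(Tn.inv().apply(now["eye"]-s["ee_pos"])), T*Tn.inv()*R.from_rotvec(now["rotation"])
def proj(C,p):
    d=C[1].inv().apply(np.array(p)/1000+o-C[0]); r=np.hypot(d[0],d[1]); return np.array([now["cx"],now["cy"]])+f*np.arctan2(r,d[2])*d[:2]/r
def cov(l,y,h,th=1.2): return [10-l*np.cos(th)+h*np.sin(th),y,58+l*np.sin(th)+h*np.cos(th)]
w7=cam([.5478,.1579,.1145],[1.978,1.984,.436]); w3=cam([.4343,.1574,.1257],[1.977,1.983,.438])
for h in (-2,-10,-17,-25,-32): print(h,"w7",proj(w7,cov(41,43,h)).round(1),"w3 y20,24,28,31",[proj(w3,cov(41,y,h)).round(1).tolist() for y in(20,24,28,31)])
c=camera_model("scene"); Rs=R.from_rotvec(c["rotation"]); fs=192/np.tan(np.radians(c["fovy"])/2)
def ps(p): d=Rs.inv().apply(np.array(p)/1000+o-c["eye"]); return (np.array([c["cx"],c["cy"]])+fs*d[:2]/d[2]).round(1)
for h in (-2,-10,-17,-25,-32): print(h,"scene y42",ps(cov(41,42,h)),"y22",ps(cov(41,22,h)),"th.4 y42",ps(cov(41,42,h,.4)))
print("block top corners",[ps([x,y,52]).tolist() for x in(-54,-30) for y in(16,46)])
```

```text
-2 w7 [331.7 166. ] w3 y20,24,28,31 [[273.8, 267.1], [278.7, 267.1], [283.6, 267.0], [287.3, 266.9]]
-10 w7 [333.1 151. ] w3 y20,24,28,31 [[274.3, 259.2], [279.3, 259.1], [284.2, 259.0], [288.0, 259.0]]
-17 w7 [334.1 137.6] w3 y20,24,28,31 [[274.7, 252.0], [279.7, 251.9], [284.8, 251.8], [288.6, 251.8]]
-25 w7 [335.2 121.9] w3 y20,24,28,31 [[275.1, 243.4], [280.3, 243.3], [285.4, 243.3], [289.2, 243.2]]
-32 w7 [336.1 108. ] w3 y20,24,28,31 [[275.5, 235.7], [280.7, 235.6], [285.9, 235.6], [289.8, 235.5]]
-2 scene y42 [231.9 228.7] y22 [236.7 224.1] th.4 y42 [239.8 239.5]
-10 scene y42 [234.5 230.8] y22 [239.3 226.1] th.4 y42 [241.  242.3]
-17 scene y42 [236.8 232.6] y22 [241.6 227.8] th.4 y42 [242.  244.7]
-25 scene y42 [239.5 234.6] y22 [244.3 229.9] th.4 y42 [243.1 247.5]
-32 scene y42 [241.9 236.4] y22 [246.6 231.6] th.4 y42 [244.1 249.9]
block top corners [[254.9, 243.3], [248.0, 250.7], [246.5, 239.7], [239.6, 247.0]]
```

The slider has stayed at y about 40–43 since the jam, so it isn't drifting: its pin, about 30 mm long, lands on the latch block (y 16–46). The free gap between button and block is near y +8. I'll go to the front of the open cover, on the +y side of the pin, and nudge it there with the outside of a finger.

Call:
carry_out:
  commands:
    - {"translation": [0, 22, -47], "dr": [0, 0, 0]}
    - {"translation": [0, 22, -47], "dr": [0, 0, 0]}
    - {"translation": [0, -10, -78], "dr": [0, 0, 0]}
    - {"translation": [30, -40, -86], "dr": [0, 0, 0]}
    - {"translation": [60, -61, -86], "dr": [0, 0, 0]}
    - {"translation": [74, -75, -57], "dr": [0, 0, 0]}
    - {"translation": [74, -89, -27], "dr": [0, 0, 0]}
    - {"translation": [74, -89, -27], "dr": [0, 0, 0]}
    - {"translation": [74, -69, 8], "dr": [0, 0, 0]}
    - {"translation": [74, -69, 8], "dr": [0, 0, 0]}
    - {"translation": [74, -69, 8], "dr": [0, 0, 0]}

```text
clock: 17.2
ee_pos: [0.4891, 0.2314, 0.0759]
eef_rot: [1.979, 1.982, 0.435]
contact_force: [-0.3, 0.5, 0.2]
gripper_width: 0.001
```

```bash
python3 ang.py
python3 - <<'E'
from h import *
np.set_printoptions(linewidth=250,threshold=10**6)
W=get_image("wrist")[:,:,::-1]; cv2.imwrite("pics/raw_w9.png",W); g=cv2.cvtColor(W,cv2.COLOR_BGR2GRAY)
print(g[200:290:3,170:340:5])
E
```

```text
[-25.91081263  73.89761285  75.87448011] [-0.33  0.5   0.23] [0.031 0.449 0.033] [ 0.42  -0.001 -0.907]
[[ 37  50  45  37  45  39 121  92 118 119 252 244 212 212 212  86  79  78  79  76  76  71  67  73  69  68  72  79  78  75  67  71  70  71]
 [ 39  42  39  45  43  44 101  96 119 122 254 249 212 206 211  94  75  80  77  78  74  68  70  73  72  71  73  75  71  71  66  70  71  76]
 [113 112 112 105 102 101 109 115 212 214 250 248 211 213 208  94  78  78  80  75  74  70  70  71  74  68  76  70  69  67  69  70  75  70]
 [141 141 136 129 129 126 122 171 212 210 249 248 226 212 210  93  73  71  81  73  73  68  66  77  71  70  69  71  66  67  69  71  58  55]
 [186 193 192 194 198 199 203 202 203 207 241 247 248 248 209  90  74  73  80  80  70  69  66  72  67  69  67  70  67  68  70  67  45  44]
 [208 209 208 208 208 208 207 207 206 203 212 247 247 247 211  92  77  73  73  75  71  64  69  68  69  69  67  75  72  68  62  66  41  49]
 [206 204 207 209 209 207 206 207 205 207 218 247 247 247 213  95  76  72  74  74  76  67  67  68  72  66  72  74  69  70  71  69  45  45]
 [207 208 209 207 207 2
[... 2474 characters left out ...]
 98]
 [107  55  52  50  54 103 106 102 105  53  51  54  64  53  51  77  94  50  47  58  65  55  53  56  68  71  69  65  51  50  49  54  95 102]
 [ 48  52  52  54  52  51 108 108  79  47  52  50  52  55  51  53  94  48  52  55  52  50  53  53  60  70  67  47  55  57  55  51  52 102]
 [ 48  49  56  59  53  49  57  47  52  49  51  53  53  51  52  53  94  49  50  49  45  51  52  51  51  51  54  53  49  54  57  53  54  52]
 [ 54  51  56  53  50  48  42  50  52  46  52  54  49  53  48  52  94  49  50  49  48  55  45  50  54  54  53  48  52  54  62  50  53  52]
 [ 49  52  50  50  52  61  48  50  51  49  55  54  53  54  55  62  95  54  52  52  56  55  55  54  48  53  52  67  50  51  51  53  52  53]]
```

Call:
carry_out:
  commands:
    - {"translation": [-12, 0, 0], "dr": [0, 0, 0]}
    - {"translation": [-20, 0, 0], "dr": [0, 0, 0]}
    - {"translation": [-26, 0, 0], "dr": [0, 0, 0]}
    - {"translation": [-31, 0, 0], "dr": [0, 0, 0]}
    - {"translation": [-36, 0, 0], "dr": [0, 0, 0]}

```text
clock: 17.67
ee_pos: [0.4883, 0.1954, 0.0777]
eef_rot: [1.977, 1.982, 0.44]
contact_force: [0.2, 0.6, 0.4]
gripper_width: -0.001
```

```bash
python3 ang.py; python3 pin.py 2
python3 - <<'E'
from h import *
np.set_printoptions(linewidth=250,threshold=10**6)
print(cv2.cvtColor(cv2.imread("pics/raw_s9.png"),cv2.COLOR_BGR2GRAY)[212:244,224:258])
W=get_image("wrist")[:,:,::-1]; g=cv2.cvtColor(W,cv2.COLOR_BGR2GRAY); cv2.imwrite("pics/raw_w10.png",W)
print(g[236:284:3,170:340:5])
E
```

```text
[-26.66760155  37.88938995  77.7199058 ] [0.18 0.61 0.37] [0.11  0.473 0.069] [ 0.423  0.001 -0.906]
17.67 0.92 (237.5, 223) [-7.4 19.5 97.3]
17.72 0.92 (237.5, 223) [-7.4 19.5 97.3]
[[ 44  44  51 180 254 255 252 199 166 218 239 255 255 255 255 255 255 255 255 255 182  43  54  54  41  42  40  37  41  37  41  34  39  40]
 [ 43  62 232 254 255 251 166 140 173 146 130 198 218 252 255 255 255 255 255 251  67  37  54  52  40  45  39  36  37  36  43  35  40  35]
 [ 60 233 254 255 237 163 173 186 193 184 174 168 147 168 217 252 255 255 250 202  37  40  60  52  44  42  37  39  40  36  42  40  40  40]
 [253 254 255 237 148 173 193 193 196 195 194 192 184 170 148 165 199 226 202 108  37  56  62  56  44  38  35  33  34  35  36  36  38  37]
 [255 255 238 145 180 195 194 194 195 192 195 193 195 195 186 173 151 171 133  54  50  62  60  51  38  37  39  38  40  38  40  37  38  37]
 [255 237 145 179 193 193 195 193 196 193 195 195 192 192 198 163 171 132  82  45  63  61  54  48  36  36  39  39  33  38  39  38  40  38]
 [238 147 178 193 194 193 195 194 193 195 195 194 195 194 196 165 127  85  51  50  
[... 5056 characters left out ...]
 57]
 [ 90  87  92  92  88  90  91  92  87 234  39  43  47  44  51 239  81 147  37  48  43  50  82 248 248  57  63  64  53  59  52  53  62  60]
 [ 89  95  90  88  88  90  88  92  87 141  45  45  40  44  47 234  81  99  39  45  41  46  49 255 249  61  59  57  61  57  56  58  61  60]
 [ 91  49  50  37  43  91  91  89  86  47  44  50  57  45  46  65  79  42  39  44  49  50  44 208 252  65  64  58  41  44  43  46  58  53]
 [ 47  40  45  48  46  41  89  88  67  44  37  44  46  48  44  45  83  40  49  45  43  46  39  38 176  61  52  49  41  43  44  43  46  55]
 [ 41  42  40  50  45  47  49  39  42  43  42  42  45  43  42  46  78  46  47  44  48  45  44  43  43  45  47  43  43  50  49  43  43  41]]
```

The pin slid easily from y 40 to about 20. I'll push on to about y 8.

Call:
carry_out:
  commands:
    - {"translation": [-5, 0, 0], "dr": [0, 0, 0]}
    - {"translation": [-9, 0, 0], "dr": [0, 0, 0]}
    - {"translation": [-13, 0, 0], "dr": [0, 0, 0]}
    - {"translation": [-13, 0, 0], "dr": [0, 0, 0]}

```text
clock: 18.15
ee_pos: [0.4882, 0.1859, 0.0771]
eef_rot: [1.978, 1.99, 0.447]
contact_force: [-1.7, 8.5, -0.0]
gripper_width: -0.0
```

```bash
python3 ang.py; python3 pin.py 1
python3 - <<'E'
from h import *
np.set_printoptions(linewidth=250,threshold=10**6)
g=cv2.cvtColor(get_image("wrist"),cv2.COLOR_RGB2GRAY)
print(g[248:278:3,180:260:4])
E
```

```text
[-26.83979975  28.38646742  77.11760224] [-1.66  8.51 -0.04] [1.516 0.719 0.656] [ 0.422  0.009 -0.907]
18.15 0.86 (245.5, 230) [ 37.7 -79.5 -18.8]
[[155 160 163 162 165 164 164 152 156 160 158  42  40  44 105 105 108  34  40 109]
 [ 88  93  91  91  93  95  91  91  92  90  93  45  40  44 103 111 106  43  45 110]
 [ 93  95  92 100  99  99 101  99  92 100 103  45  44  46 107 107 111  37  42 110]
 [ 82  81  82  83  84  84  84  78  86  95  93  42  34  36 104 107 111  36  38 108]
 [ 81  82  83  81  82  84  82  83  78 217 119  40  38  42 106 107 108  41  37 102]
 [ 81  85  82  81  85  83  81  81 105 218  81  45  43  42 104 110 107  37  35 105]
 [ 82  83  85  85  83  83  81  82  83 218  51  37  39  30 107 118 122  57  40 119]
 [ 84  80  82  83  83  84  82  85  81  91  37  39  36  41  41  48 138  70  43 130]
 [ 83  81  83  84  80  80  82  83  81  47  46  43  38  44  39  34 145  71  62  45]
 [ 39  43  37  48  83  79  82  82  85  34  44  48  49  47  40  42  44  73  51  43]]
```

Call:
carry_out:
  commands:
    - {"translation": [5, 0, 0], "dr": [0, 0, 0]}
    - {"translation": [30, 0, 0], "dr": [0, 0, 0]}
    - {"translation": [50, 0, 0], "dr": [0, 0, 0]}
    - {"translation": [50, 0, 0], "dr": [0, 0, 0]}

```text
clock: 18.58
ee_pos: [0.4892, 0.2356, 0.0774]
eef_rot: [1.975, 1.985, 0.442]
contact_force: [0.4, -0.6, -0.3]
gripper_width: -0.004
```

```bash
python3 ang.py; python3 pin.py 9
python3 - <<'E'
from h import *
np.set_printoptions(linewidth=250,threshold=10**6)
print(cv2.cvtColor(cv2.imread("pics/raw_s9.png"),cv2.COLOR_BGR2GRAY)[214:240,228:260])
g=cv2.cvtColor(get_image("wrist"),cv2.COLOR_RGB2GRAY)
print(g[246:280:3,100:240:4])
E
```

```text
[-25.83392013  78.08282815  77.40118428] [ 0.38 -0.59 -0.32] [-0.032  0.354 -0.043] [ 0.424  0.002 -0.906]
18.58 0.8 (235.5, 239) [ 34.  -26.7  -9.3]
18.78 0.81 (236.5, 239) [ 37.4 -35.8 -17.9]
18.98 0.8 (236.5, 239) [ 37.4 -35.8 -17.9]
[[156 139 184 194 192 193 183  55  54  54  49  47  48  48  49  44  39  50  53  42  37  33  47  53  40  45  64  82 110 123 118 120]
 [170 185 193 193 192 194 193  62  52  49  50  45  47  42  44  41  44  43  51  58  38  33  55  47  49  38  36  43  59  74  82  82]
 [193 192 194 192 193 194 190 108  52  49  48  50  44  44  41  41  44  41  41  57  56  61  48  40  42  40  41  37  43  39  44  47]
 [191 194 195 194 193 193 193 144  50  51  47  44  47  46  41  36  40  36  37  39  48  59  51  38  38  42  42  35  37  35  41  37]
 [194 191 194 194 195 193 192 181  57  48  49  46  41  40  40  42  38  35  38  38  40  40  41  38  37  39  38  35  42  42  42  44]
 [194 192 193 193 192 193 194 194  76  48  48  43  39  40  45  39  40  41  39  42  38  35  38  35  37  38  37  44  36  36  41  34]
 [194 194 193 194 192 191 190 148  69  47  47  46  38  44  42  35  37  34  43
[... 3560 characters left out ...]
99  98 101 100  99 229  98  98 103  99 100 100 101 101 101  99 101 102 100 102  98  97 104 104  88 248 248  50  45  49  49  65]
 [101  97 101  97  98  99 100  97 240 102 100 103 100  99  99 101 100 101 102 100  99 100 101  99 102 102  98 109 247 255  46  51  50  51  52]
 [101  96  99  98 101 100  98  98 239 123  99  97 103  97 102 102  99 101  99  89  74  52  73  98 100  99  99 177 248  63  48  50  51  49  49]
 [ 99 101  95 100  99  99  99  99 203 173 102 102  99 102  99 102 101 100  52  51  42  51  48  45  95  99 101 253 253  47  51  49  55  57  49]
 [ 96  99  99  97 102 100  96  99 123 218  96 100 103 100 101  99  88  54  52  49  47  48  51  49  59 101  97 114  43  50  50  50  49  45  49]]
```

```bash
cat > piny.py <<'E'
from h import *
o=np.array([.515,.1575,0])
def proj(c,p):
    f=192/np.tan(np.radians(c["fovy"])/2); d=R.from_rotvec(c["rotation"]).inv().apply(np.array(p)/1000+o-c["eye"]); r=np.hypot(d[0],d[1]); return np.array([c["cx"],c["cy"]])+f*np.arctan2(r,d[2])*d[:2]/r
def cov(l,y,h,th=1.2): return [10-l*np.cos(th)+h*np.sin(th),y,58+l*np.sin(th)+h*np.cos(th)]
E
python3 - <<'E'
from piny import *
c=camera_model("wrist")
for y in (0,5,10,15,20,25): print(y,[proj(c,cov(41,y,h)).round(1).tolist() for h in(-2,-10,-20,-32)])
print("clock",sense()["clock"])
E
```

```text
0 [[124.9, 284.5], [122.0, 274.1], [118.3, 260.4], [113.8, 242.7]]
5 [[132.4, 285.2], [129.6, 274.8], [126.0, 261.0], [121.8, 243.1]]
10 [[140.0, 285.8], [137.3, 275.4], [134.0, 261.5], [129.9, 243.6]]
15 [[147.7, 286.5], [145.2, 276.0], [142.1, 262.1], [138.2, 244.1]]
20 [[155.6, 287.1], [153.3, 276.6], [150.3, 262.6], [146.8, 244.5]]
25 [[163.7, 287.6], [161.5, 277.1], [158.8, 263.1], [155.5, 244.9]]
clock 19.0833
```

The wrist picture now puts the pin's base near y 9 and its tip near y 5: clear of both the button (up to y 0) and the block (from y 16). I'll go back behind the cover and close it.

Call:
carry_out:
  commands:
    - {"translation": [0, -21, -35], "dr": [0, 0, 0]}
    - {"translation": [0, -21, -35], "dr": [0, 0, 0]}
    - {"translation": [-9, -8, -65], "dr": [0, 0, 0]}
    - {"translation": [-18, 6, -94], "dr": [0, 0, 0]}
    - {"translation": [-43, 32, -91], "dr": [0, 0, 0]}
    - {"translation": [-68, 59, -88], "dr": [0, 0, 0]}
    - {"translation": [-78, 90, -55], "dr": [0, 0, 0]}
    - {"translation": [-78, 90, -55], "dr": [0, 0, 0]}
    - {"translation": [-78, 80, -30], "dr": [0, 0, 0]}
    - {"translation": [-78, 69, -9], "dr": [0, 0, 0]}
    - {"translation": [-78, 69, -9], "dr": [0, 0, 0]}
    - {"translation": [-78, 69, -9], "dr": [0, 0, 0]}

```text
clock: 20.08
ee_pos: [0.545, 0.1544, 0.112]
eef_rot: [1.98, 1.985, 0.432]
contact_force: [0.8, 0.5, 1.4]
gripper_width: -0.004
```

```bash
python3 ang.py
python3 - <<'E'
from piny import *
np.set_printoptions(linewidth=250,threshold=10**6)
c=camera_model("wrist"); g=cv2.cvtColor(get_image("wrist"),cv2.COLOR_RGB2GRAY)
for y in (5,10,20): print(y,[proj(c,cov(41,y,h)).round(1).tolist() for h in(-2,-10,-20,-32)])
print(g[110:182:3,226:300:2])
E
```

```text
[ 30.02488846  -3.09746146 111.97714704] [0.77 0.53 1.41] [-0.044  0.426 -0.006] [ 0.418 -0.001 -0.908]
5 [[265.2, 172.8], [265.5, 157.5], [265.8, 137.7], [266.2, 113.2]]
10 [[275.1, 172.9], [275.6, 157.6], [276.1, 137.8], [276.7, 113.4]]
20 [[294.7, 173.0], [295.5, 157.8], [296.4, 138.1], [297.4, 113.9]]
[[ 72  75  74  74  74  67  76  74  73  74  75  74  75  75  75  73  70  74  75  73  72  74  75  73  75  72  74  78  79  73  73  73  72  74  73  76  76]
 [ 68  74  75  73  72  70  74  76  78  77  70  77  73  75  77  77  72  70  77  77  75  77  78  71  74  73  72  72  70  76  78  75  72  71  71  78  74]
 [ 79  75  83  79  84  85  84  86  83  88  86  87  91  91  95  95  98  96 100  98  99 100 104 106 104 103 103 103  79  83 101  99 105 102 102 100 106]
 [133 130 134 131 131 133 133 130 129 133 131 134 132 130 132 130 133 132 133 135 132 130 131 136 135 132 133 129  85  94 103 110 160 161 134 129 131]
 [133 132 132 128 134 130 128 132 132 131 129 135 130 134 129 129 130 132 128 132 134 132 129 132 132 132 129 132 106  97  99 107 160 162 133 130 130]
 [129 132 133 130 130 131 132 130 130 
[... 2131 characters left out ...]
67  67  63  65  65  67  67  66  64  60  66  69  68  67  65  63  87 100 101  68  67  65  62  63]
 [ 67  66  68  66  65  66  67  64  66  69  70  65  70  61  67  68  64  66  69  64  68  64  64  66  64  61  65  67  64  89 102 102  67  66  64  64  65]
 [ 64  63  69  68  66  63  64  66  70  66  63  65  66  67  68  67  67  66  70  64  66  68  61  68  65  68  70  71  66  87 101  98  69  67  67  67  66]
 [ 65  66  71  68  66  67  66  65  65  64  64  64  68  64  70  64  67  65  62  65  68  69  67  60  67  67  69  82  90  87  99  93  92  89  69  69  67]
 [ 63  63  66  67  65  70  61  67  67  69  69  66  64  65  64  65  68  68  65  65  65  61  69  65  66  65  68  83 103 104 105 106 103 105  69  66  63]]
```

Call:
carry_out:
  commands:
    - {"translation": [3, -18, -7], "dr": [0, 0, 0]}
    - {"translation": [3, -24, -9], "dr": [0, 0, 0]}
    - {"translation": [3, -32, -9], "dr": [0, 0, 0]}
    - {"translation": [3, -40, -8.5], "dr": [0, 0, 0]}
    - {"translation": [3, -47, -6.5], "dr": [0, 0, 0]}
    - {"translation": [3, -54, -3.5], "dr": [0, 0, 0]}
    - {"translation": [3, -58, -1], "dr": [0, 0, 0]}
    - {"translation": [3, -62, 2], "dr": [0, 0, 0]}
    - {"translation": [3, -65, 5], "dr": [0, 0, 0]}
    - {"translation": [3, -68, 8], "dr": [0, 0, 0]}
    - {"translation": [3, -68, 8], "dr": [0, 0, 0]}

```text
clock: 21.05
ee_pos: [0.4873, 0.1575, 0.0763]
eef_rot: [1.979, 1.985, 0.434]
contact_force: [-0.5, 0.9, 1.1]
gripper_width: -0.002
```

Call:
carry_out:
  commands:
    - {"translation": [0, -1.7, 2.6], "dr": [0, 0, 0]}
    - {"translation": [0, -3.4, 5.2], "dr": [0, 0, 0]}
    - {"translation": [0, -3.4, 5.2], "dr": [0, 0, 0]}

```text
clock: 21.3
ee_pos: [0.4874, 0.1577, 0.0712]
eef_rot: [1.978, 1.983, 0.437]
contact_force: [-0.3, -0.1, 2.3]
gripper_width: 0.001
```

It has passed the point where it jammed before, at only 2.3 N. I'll continue to the stop.

Call:
carry_out:
  commands:
    - {"translation": [0, -1.5, 2.6], "dr": [0, 0, 0]}
    - {"translation": [0, -3, 5.2], "dr": [0, 0, 0]}
    - {"translation": [0, -4.5, 8], "dr": [0, 0, 0]}
    - {"translation": [0, -4.5, 8], "dr": [0, 0, 0]}

```text
clock: 21.63
ee_pos: [0.4869, 0.1577, 0.0621]
eef_rot: [1.978, 1.983, 0.437]
contact_force: [0.1, -0.1, 2.9]
gripper_width: 0.0
```

Below flush at 2.9 N. Now the last 5–6 mm to the stop (about z 56).

Call:
carry_out:
  commands:
    - {"translation": [0, -1.2, 2.4], "dr": [0, 0, 0]}
    - {"translation": [0, -2.4, 4.8], "dr": [0, 0, 0]}
    - {"translation": [0, -2.9, 6], "dr": [0, 0, 0]}
    - {"translation": [0, -2.9, 6], "dr": [0, 0, 0]}

```text
clock: 21.97
ee_pos: [0.4872, 0.1578, 0.0564]
eef_rot: [1.977, 1.982, 0.438]
contact_force: [-5.0, -0.9, 9.3]
gripper_width: 0.002
```

Call:
carry_out:
  commands:
    - {"translation": [0, -0.6, 0.7], "dr": [0, 0, 0]}
    - {"translation": [0, -0.6, 0.7], "dr": [0, 0, 0]}

```text
clock: 22.13
ee_pos: [0.4873, 0.1578, 0.0561]
eef_rot: [1.977, 1.982, 0.439]
contact_force: [-6.6, -1.5, 13.0]
gripper_width: 0.002
```

Call:
carry_out:
  commands:
    - {"translation": [0, 4, -9], "dr": [0, 0, 0]}
    - {"translation": [0, 12, -40], "dr": [0, 0, 0]}
    - {"translation": [0, 0, -80], "dr": [0, 0, 0]}
    - {"translation": [0, -20, -100], "dr": [0, 0, 0]}
    - {"translation": [0, -20, -100], "dr": [0, 0, 0]}
    - {"translation": [0, -20, -100], "dr": [0, 0, 0]}
    - {"translation": [0, -20, -100], "dr": [0, 0, 0]}
    - {"translation": [0, -20, -100], "dr": [0, 0, 0]}
    - {"translation": [0, -20, -100], "dr": [0, 0, 0]}
    - {"translation": [0, -20, -100], "dr": [0, 0, 0]}
    - {"translation": [0, -20, -100], "dr": [0, 0, 0]}
    - {"translation": [0, -20, -100], "dr": [0, 0, 0]}

```text
clock: 23.13
ee_pos: [0.4265, 0.1576, 0.1369]
eef_rot: [1.978, 1.983, 0.436]
contact_force: [0.2, 0.4, 0.0]
gripper_width: -0.0
```

```bash
python3 ang.py
python3 - <<'E'
from piny import *
np.set_printoptions(linewidth=250,threshold=10**6)
c=camera_model("wrist"); W=get_image("wrist")[:,:,::-1]; cv2.imwrite("pics/raw_w20.png",W); g=cv2.cvtColor(W,cv2.COLOR_BGR2GRAY)
for p in ([-52,-30,60],[-52,30,60],[-52,52,60],[-54,-30,60],[-20,40,60],[-33,-12,46]): 
    q=proj(c,p); u,v=q.round().astype(int); print(p,q.round(1),g[max(v-6,0):v+8,u])
S=get_image("scene")[:,:,::-1]; cv2.imwrite("pics/raw_s20.png",S); S=cv2.cvtColor(S,cv2.COLOR_BGR2GRAY)
A=cv2.cvtColor(cv2.imread("pics/raw_s1.png"),cv2.COLOR_BGR2GRAY)
d=cv2.absdiff(A,S)[200:275,200:282]>40; print("reader px changed vs start:",d.sum(),np.argwhere(d)[:,::-1].mean(0)+[200,200] if d.any() else "")
full=cv2.absdiff(A,S)>40
print("bystanders",[(k,int(full[y0:y1,x0:x1].sum())) for k,(x0,y0,x1,y1) in dict(narrow=(246,160,308,205),petri=(292,210,318,230),vial=(252,284,266,304),case=(260,266,296,290),beaker=(195,284,222,318),timer=(338,174,364,196),brown=(190,156,216,200)).items()])
E
```

```text
[-8.84809127e+01  1.19971552e-01  1.36946443e+02] [0.18 0.38 0.04] [0.009 0.465 0.027] [ 0.421 -0.    -0.907]
[-52, -30, 60] [212.6 193.9] [246 246 246 248 249 145  76  88 116 147 163 161 164 165]
[-52, 30, 60] [285.5 194. ] [246 246 249 248 101  74  98 128 159 167 164 164 166 164]
[-52, 52, 60] [311.7 194. ] [246 246 246 245 247 247 247 247 247 247 247 247 247 247]
[-54, -30, 60] [212.4 192.1] [246 246 246 246 246 248 249 153  79  86 117 147 162 166]
[-20, 40, 60] [293.4 219.5] [165 165 163 164 165 162 164 163 160 159 163 165 163 163]
[-33, -12, 46] [235.7 198.3] [247 142  84  98 131 162 167 164 162 157 140 139 166 156]
reader px changed vs start: 809 [239.74907293 237.36341162]
bystanders [('narrow', 861), ('petri', 0), ('vial', 0), ('case', 0), ('beaker', 0), ('timer', 0), ('brown', 0)]
```

Run:
```python
from piny import *
np.set_printoptions(linewidth=250,threshold=10**6)
c=camera_model("wrist"); g=cv2.cvtColor(cv2.imread("pics/raw_w20.png"),cv2.COLOR_BGR2GRAY)
for v in (190,193,196,202,212,222):
    r=g[v,120:390].astype(int); k=np.where(np.abs(np.diff(r))>30)[0]+120
    print(v,[(int(u),*( (onz(c,u+.5,v,.06,True)-o)*1000)[:2].round(1)) for u in k])
for u in (200,290):
    r=g[150:240,u].astype(int); k=np.where(np.abs(np.diff(r))>30)[0]+150; print("col",u,[(int(v),*((onz(c,u,v+.5,.06,True)-o)*1000)[:2].round(1)) for v in k])
```

```text
190 [(156, np.float64(-55.9), np.float64(-77.4)), (157, np.float64(-55.9), np.float64(-76.5)), (266, np.float64(-56.2), np.float64(14.2)), (324, np.float64(-56.3), np.float64(62.4)), (325, np.float64(-56.3), np.float64(63.3))]
193 [(156, np.float64(-52.5), np.float64(-78.2)), (157, np.float64(-52.5), np.float64(-77.3)), (308, np.float64(-52.9), np.float64(49.3)), (309, np.float64(-52.9), np.float64(50.1)), (324, np.float64(-52.9), np.float64(63.0)), (325, np.float64(-52.9), np.float64(63.9))]
196 [(157, np.float64(-48.9), np.float64(-78.1)), (158, np.float64(-48.9), np.float64(-77.2)), (172, np.float64(-49.0), np.float64(-64.6)), (173, np.float64(-49.0), np.float64(-63.7)), (306, np.float64(-49.4), np.float64(48.0)), (308, np.float64(-49.4), np.float64(49.7)), (309, np.float64(-49.4), np.float64(50.6)), (323, np.float64(-49.4), np.float64(62.8)), (324, np.float64(-49.4), np.float64(63.6)), (325, np.float64(-49.4), np.float64(64.5))]
202 [(159, np.float64(-41.6), np.float64(-77.8)), (160, np.float64(-41.6), np.float64(-76.9)), (174, np.float64(-41.8), np.float64(-64.1)), (175, np.floa
[... 560 characters left out ...]
4(63.6)), (321, np.float64(-29.4), np.float64(64.5))]
222 [(165, np.float64(-14.9), np.float64(-77.9)), (166, np.float64(-15.0), np.float64(-76.9)), (167, np.float64(-15.0), np.float64(-75.9)), (180, np.float64(-15.4), np.float64(-63.2)), (181, np.float64(-15.4), np.float64(-62.3)), (302, np.float64(-16.1), np.float64(49.0)), (304, np.float64(-16.1), np.float64(50.8)), (318, np.float64(-15.8), np.float64(64.1)), (319, np.float64(-15.7), np.float64(65.1))]
col 200 [(192, np.float64(-53.3), np.float64(-40.3)), (193, np.float64(-52.1), np.float64(-40.5)), (196, np.float64(-48.6), np.float64(-40.9))]
col 290 [(191, np.float64(-54.6), np.float64(33.5)), (194, np.float64(-51.2), np.float64(33.9))]
```

The cover is flush and latched: its free edge is at x −52 to −54 at z 60, a second after release. Both side edges show the reader about 6.5 mm towards −y, from when I pushed the pin against its end. Pushing it back would only be another shove, so I'll leave it. I'll do a last top-view check for changes, then hand in.

```bash
sed 's/raw_t1/raw_t20/; /^g=/,$d' m.py > m2.py
python3 - <<'E'
from h import *
S=get_image("top")[:,:,::-1]; cv2.imwrite("pics/raw_t20.png",S)
A=cv2.imread("pics/raw_t1.png"); d=cv2.absdiff(A,S).max(2)>50
for k,(x,y,X,Y) in dict(narrow=(270,172,308,220),petri=(256,224,278,246),timer=(312,230,340,258),case=(196,236,220,256),beaker=(154,215,174,236),vial=(182,240,192,252),brown=(244,136,266,164),regen=(348,188,370,208)).items(): print(k,int(d[y:Y,x:X].sum()))
E
python3 m2.py; python3 -c "
from rig import *
s=sense();print(s['clock'],s['contact_force']);print(job_done())"
```

```text
narrow 0
petri 0
timer 0
case 245
beaker 0
vial 0
brown 0
regen 0
white ((219.5, 209.5), (39.0, 39.0), 90.0) ((516.5429077148438, 150.94924926757812), (142.74871826171875, 142.63465881347656), 0.38232260942459106)
white ((288.4846496582031, 195.37692260742188), (38.57480239868164, 28.155881881713867), 82.87498474121094) ((566.1018676757812, -101.38861083984375), (142.1378631591797, 102.93816375732422), 6.599826812744141)
23.2833 [-0.32018162 -0.46411323 -0.44256779]
the job is handed in; nothing more can be done
None
```

I reset the wide reader and handed the job in at 23.3 s, but I shifted the reader about 6 mm sideways (towards −y) along the way. The task said not to shove it aside, so this may count against the result.

**What I did:**
1. **Opening:** I pressed the cover to its stop with the shut fingertips (9.5 N), and it popped open by itself.
2. **Button:** I pressed the button fully down; the force rose to 13.5 N with no more travel.
3. **First closing tries:** I swung the cover down three times and it jammed at about 0.25 rad each time, with up to 25 N on it. A sliding pin under the cover was out of place. I don't know why it moved; my fast first closing may have done it.
4. **Mending it:** With the outside of a finger I pushed the pin back until it met its end, at 8.5 N. That push is what most likely moved the reader.
5. **Closing:** The cover then closed smoothly at 1–3 N, went to its stop at 13 N, and I moved clear.

**Last checks:**
- **Cover:** flush about 1 s after release, with its free edge where it belongs; the gripper touched nothing.
- **Reader shift:** the wrist view gave about 6.5 mm and the top view about 6 mm. I left it there rather than push it again.
- **Other things:** the narrow reader, petri dish, timer, beaker, vial and both bottles show no change in the top view.
- **Chip case:** its patch of the top view did change, probably because the arm was over it. The scene view shows it unmoved.

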